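# Empty the ball dispenser for stock-taking

### The job

Empty the counter's cork-ball dispenser for stock-taking: lift its gate over the bump, slide it fully open and let it down, then turn the drum slowly by its knob so that the balls come out one at a time, taking each ball from the catch tray and putting it in the wooden crate before the next one drops. When the drum is empty, bring the gate back over the bump until it is fully shut and down; with all the balls in the crate, pick up the scanner, point it squarely at the middle of the bar-code label with its front about 8 cm away, hold it still for a good second, and lay it back on the middle of its mat. Leave everything else on the counter as it stands.

Things in the scene. Friction and masses are not known exactly. Their poses are not given: they have to be found in the camera images.
- drum (a joint): turning angle of the paddle drum inside the dispenser, rad, seen from above counter-clockwise positive, unlimited both ways and free of stops; stiff enough (0.12 N m, and 0.4 N m more per rad/s) to stay where it is left. At 0 (or any multiple of 1.047 = 60 degrees) one of its six pockets faces the outlet exactly. It starts within 0.04 of 0
- drum_knob (a point): middle of the dark hexagonal knob that turns the drum, on its upright axis 194 mm above the table: 44 mm across flats, flats 25 mm wide, top 217 mm and foot 172 mm above the table (clear cover 11 mm below the foot). Turns with the drum; at drum 0 its axes are dispenser's and two flats face +x and -x, the others every 60 degrees
- dispenser: fixed round wooden ball dispenser 224 mm across, under a clear fixed cover whose top is 161 mm up. Origin on the table under the drum's axis; +x points to the outlet, z up. Six pockets between the drum's paddles, one every 60 degrees; balls lie in them, centres 76 mm from the axis, 114 mm up, on a floor sloping outwards. The pocket at the outlet starts empty
- outlet (a point): middle of the dispenser's side opening at its +x, 80 mm wide, the only way out for the balls (axes as dispenser). With the gate open, a ball whose pocket comes within some 20 degrees of +x rolls out by itself into the catch tray
- catch (a point): where a ball's centre settles in the catch tray (within some 5 mm), 207 mm from the drum's axis along the dispenser's +x, on its y = 0, 80 mm up, against the end wall. The tray is V-shaped, slopes away from the drum, 134 mm wide inside (y); end wall 75 mm high, 8 mm thick, inner face at x = 237 mm; low side walls rise 27 mm above the tray's middle line
- bump (a point): foot of the detent bump in the gate's channel: dispenser x = 117, y = 51.5, z = 30 mm; the bump is 8 mm long (y) and 15 mm high. The channel runs along dispenser y, from y = -47 to 150 mm, 8 mm wide inside; its floor is 30 mm and the tops of its walls 72 mm above the table
- gate: loose upright steel gate in the channel, 90 mm wide (its y), 6 mm thick (x), axes as dispenser; dark wooden grip tab on top, 16 mm thick (x), 60 mm long (y), 133 to 175 mm above the lower edge. Origin: middle of lower edge, at dispenser x = 117, z = 30 mm; y = 0 when shut, y = 103 (101 to 105) when open beyond the bump. Lift it 20 to 35 mm to pass the bump
- crate: loose open wooden crate, outside 162 x 222 x 60 mm (x, y, z), walls and floor 6 mm or less; origin at the centre of its underside. It may be shifted about during the work
- scanner: loose handheld bar-code scanner, a bar lying along its x: 166 mm long, handle 40 mm wide (from x = -82 to 38 mm), 36 mm thick, dark head 48 mm wide at +x. Origin at the middle of its thickness and width, near its centre of mass
- scanner_nose (a point): middle of the scanner's front window, 85 mm from the scanner's origin along its +x
- scanner_spot (a point): the point 80 mm straight ahead of the scanner's front window, along its +x: where it reads best
- scan_mat: fixed flat black rubber mat 150 x 220 mm, 3 mm thick, where the scanner lies; origin at the centre of its underside
- label (a point): middle of the white bar-code label (90 x 60 mm), 130 mm above the table, on a fixed upright wooden stand (plate 110 mm wide, 171 mm tall, flush with the label's face); the label faces its own -x, its z is up, y along its width
- ball0: cork ball 60 mm across, about 45 g; origin at its centre (its axes turn as it rolls). Two or three of the five balls are present, all in the drum's pockets at the start
- ball1: cork ball 60 mm across, about 45 g; origin at its centre (its axes turn as it rolls). Two or three of the five balls are present, all in the drum's pockets at the start
- ball2: cork ball 60 mm across, about 45 g; origin at its centre (its axes turn as it rolls). Two or three of the five balls are present, all in the drum's pockets at the start
- ball3: cork ball 60 mm across, about 45 g; origin at its centre (its axes turn as it rolls). Two or three of the five balls are present, all in the drum's pockets at the start
- ball4: cork ball 60 mm across, about 45 g; origin at its centre (its axes turn as it rolls). Two or three of the five balls are present, all in the drum's pockets at the start
- jar: bystander, not to be disturbed: amber glass jar, 68 mm across, 85 mm tall; origin at the centre of its underside
- mug: bystander, not to be disturbed: blue mug, 76 mm across, 85 mm tall; origin at the centre of its underside
- giftbox: bystander, not to be disturbed: cardboard gift box 90 x 120 x 50 mm; origin at the centre of its underside
- doll: bystander, not to be disturbed: turned wooden doll, 60 mm across, 112 mm tall; origin at the centre of its underside
- soap: bystander, not to be disturbed: wrapped soap bar 60 x 85 x 30 mm; origin at the centre of its underside
- oil: bystander, not to be disturbed: green bottle, 48 mm across, 110 mm tall; origin at the centre of its underside

How it is judged:
By the outcome, as a careful person would: the job done as asked, in the order asked, and still so for the second after the job is handed in, with the robot touching nothing.
Of ball0, ball1, ball2, ball3, ball4 only 2 to 3 are there at a start; the rules pass over those that are not, and their reading is None.
At some moment in a run one of scanner, crate may be knocked a few centimetres aside while the robot is not near it.
Once in a run the grip may slacken for a moment while it holds something.
It also fails if it takes over 210 s, if anything falls off the work surface, if the arm or the gripper's body presses on something with over 40 N, if the wrist force passes 120 N, or if a joint passes its speed limit or range.

### The arm

A 6-joint arm with a two-finger parallel gripper is mounted at the origin on the work surface. World frame = base frame: x ahead of the robot, y to its left, z up, the work surface at z = 0. Lengths are in mm, angles in rad, forces in N, time in s.
With the tool pointing down it reaches from about 275 to 1000 mm from the base axis. Payload 8.4 kg.
Tool frame: the origin (TCP) lies midway between the tips of the shut fingers; the grasp point (between the pads) lies 19 mm behind it (r.grip_point_offset is the distance from the TCP to the grasp point, in mm); z points along the fingers, x is the direction in which the jaws open and shut, and the axes are right-handed (so a half turn about z gives the same grasp; the last joint's range is limited). The gripper opens to 85 mm and grips with 20 to 120 N. Pads are 22 mm wide; open, the fingers measure 114 mm over their backs; the gripper's body (76 mm by 85 mm) begins 54 mm behind the grasp point. The pads swing forward as they close: fully open they stand 13 mm farther back than shut.
Start: joints at [-1.143, 0.353, 1.633, -0, 1.155, -0.002], TCP at [260.429, -568.159, 231.281] pointing down, gripper open.
Joint ranges: [-2.63, 2.63], [-0.92, 2.1], [0.06, 2.66], [-1.3, 4.44], [0, 2.69], [-3.02, 3.02]. Speed limits (rad/s): [2.22, 2.22, 2.79, 3.14, 3.14, 3.14].

### API

Orientations are given as [roll, pitch, yaw] about the fixed x, y, z axes, in that order (R = Rz(yaw) Ry(pitch) Rx(roll)).
In Python, from rig import monitor, vision, sign_off, r gives the robot as it stands.
- The arm moves only by the shell command python3 -m inch 'ROWS' [FORCE]. ROWS is JSON, a list of rows, each an object with "dp": the shift along the tool's x, y, z in mm, a list of three; "angular": the turn, a rotation vector about the tool's x, y, z in rad, a list of three; "fingers": the closure in counts, from 0 (fully open) to 255 (shut). A call has 1 to 12 rows; each row is the pose to reach, as a shift and turn from the pose commanded when the call began, along the tool's axes at that moment; what a row does not reach only later rows make up. A row lasts 1/12 s, in which the tool goes at most 41.7 mm and 7.16 degrees, less where a joint would pass 70% of its speed; a pose out of reach is approached as far as the arm can. A call with a gripper value outside its range is refused whole. The fingers move at their own pace and stop on an object; FORCE is the grip in N (left out, the last holds). Time passes only in rows, so rows that repeat a pose let the fingers close. It gives the time, the measured TCP pose, the force and the opening at its end, in the units of the state.
- monitor.sense(): the state, without advancing time (a new reading comes with each control period).
- vision.grab_frame(name): name is "side" or "top"; returns (picture, depth): 400x640x3 uint8, blue, green, red; 400x640 float32, mm along the optical axis (not along the pixel's ray), 0 where there is no reading.
- vision.camera_params(name): a dict with "fx", "fy", "cx", "cy" (pixels), "distortion" ([k1, k2, p1, p2, k3] as OpenCV has them; the pictures are not rectified), "R" (3x3) and "t" (3): a world point X has camera coordinates R X + t. Camera axes: x right, y down, z forward; pixel columns grow to the right and rows downward; lengths in mm; the calibration is good to about 2 mm. A picture is of the moment at which its call begins. camera_params takes no time and is no camera call.
- sign_off(): hands the job in, once; it reports no verdict.
The state is a dict: "clock": time; "qpos": joint angles; "qvel": joint speeds; "joint_efforts": joint torques, N m; "eef_pos": TCP position; "tcp_rot": TCP orientation; "contact_force": force on the tool from outside, world axes, zero at the start; "wrist_torque": the same for the moment, N m; "opening": opening from 0.0 (shut) to 1.0 (fully open).
Only numpy, scipy, OpenCV 4.12 (cv2) and the standard library are available. Lean on these libraries where they do the work, as an engineer would, in place of code of your own. Each camera call takes 0.05 s, during which the arm holds its last target.

## Working session

There is one attempt and no reset: what is moved stays moved. The work goes in short steps, Python scripts to look and compute and a shell command to move; the robot and the scene stay as the last step left them, time stands still between calls to the robot, and variables do not carry over. Pictures are saved under pics/ and viewed, and the job is handed in when it is done.

```bash
ls -la; mkdir -p pics; python3 - <<'E'
from rig import monitor, vision, r
import cv2,json
print(monitor.sense()); print(r.grip_point_offset)
for n in ("side","top"):
    p,d=vision.grab_frame(n); cv2.imwrite(f"pics/{n}0.png",p); c=vision.camera_params(n); print(n,c)
E
```

```text
total 12
drwxr-xr-x  3 agent agent 4096 Dec  7 03:02 .
drwxr-xr-x 23 root  root  4096 Dec  7 03:02 ..
drwxr-xr-x  2 agent agent 4096 Dec  7 03:02 pics
{'clock': 0.0, 'qpos': array([-1.14338800e+00,  3.53626714e-01,  1.63415638e+00, -3.83721375e-05,
        1.15518702e+00, -2.40308877e-03]), 'qvel': array([ 0.00025624,  0.00165089,  0.00181494, -0.00010631,  0.00308685,
       -0.00132077]), 'joint_efforts': array([-2.28039979e-03, -6.05263209e+01, -3.42063296e+01,  1.60247691e-05,
        9.49440437e-03,  1.08192069e-06]), 'eef_pos': array([ 260.22393136, -567.71836444,  230.56554421]), 'tcp_rot': array([ 3.14156088e+00,  1.37754589e-03, -1.14096941e+00]), 'contact_force': array([ 0.6623255 , -0.28347221,  0.36665015]), 'wrist_torque': array([ 0.00985418, -0.02490132,  0.06148367]), 'opening': 0.999310743571164}
18.700000000000003
side {'fx': 433.01833722273176, 'fy': 433.01833722273176, 'cx': 319.47852786060884, 'cy': 196.3648734640615, 'distortion': array([-0.00865567,  0.        ,  0.        ,  0.        ,  0.        ]), 'R': array([[-0.99621053, -0.08546982, -0.01610898],
       [-0.05546607,  0.76698201, -0.63926686],
       [ 0.06699332, -0.63595087, -0.76881622]]), 't': array([ 538.50886266,   84.75715728, 1333.78794203])}
top {'fx': 389.5789297445609, 'fy': 389.5789297445609, 'cx': 319.0933748226389, 'cy': 198.33010000625075, 'distortion': array([-0.069247,  0.      ,  0.      ,  0.      ,  0.      ]), 'R': array([[ 0.02659548, -0.99963791, -0.00409127],
       [-0.99803565, -0.02632017, -0.05685151],
       [ 0.05672325,  0.00559523, -0.99837426]]), 't': array([  -2.93381312,  526.28792693, 1547.98882975])}
```

View pics/side0.png

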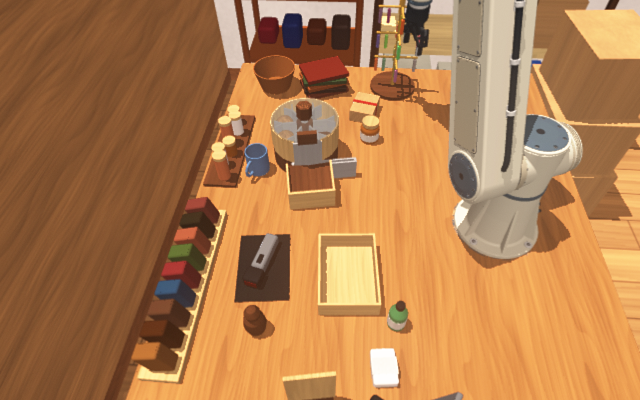

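View pics/top0.png

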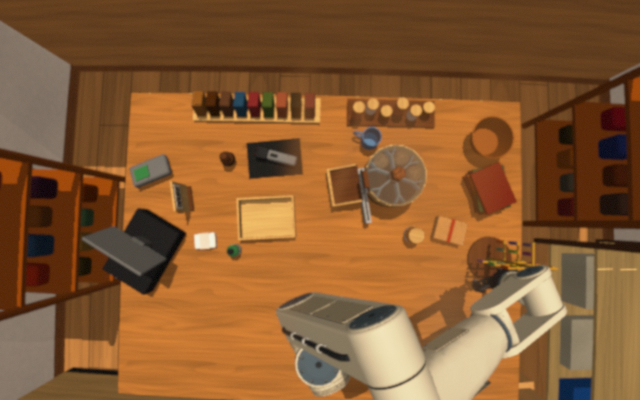

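The side view shows the dispenser at (305,130) with its tray at (311,185), the crate at (348,273), the scanner at (263,262) and the label stand at (310,385). In the top view they are at (396,175), (343,185), (266,219), (278,157) and (179,196). I'll zoom in for detail.

```bash
cat > h.py <<'E'
from rig import monitor, vision, r
import cv2, numpy as np
from scipy.spatial.transform import Rotation as Rot
P={n:vision.camera_params(n) for n in("side","top")}
def K(c): return np.array([[c['fx'],0,c['cx']],[0,c['fy'],c['cy']],[0,0,1.]])
def ray(n,uv):
    c=P[n]; u=cv2.undistortPoints(np.array(uv,float).reshape(-1,1,2),K(c),c['distortion']).reshape(-1,2)
    d=np.c_[u,np.ones(len(u))]@c['R']; return -c['R'].T@c['t'],d
def onplane(n,uv,z):
    o,d=ray(n,uv); z=np.asarray(z,float); return o+((z-o[2])/d[:,2])[:,None]*d
def proj(n,X):
    c=P[n]; X=np.array(X,float).reshape(-1,3)
    return cv2.projectPoints(X,cv2.Rodrigues(c['R'])[0],c['t'],K(c),c['distortion'])[0].reshape(-1,2)
def cloud(n,dep):
    h,w=dep.shape; vv,uu=np.mgrid[0:h,0:w]; uv=np.c_[uu.ravel(),vv.ravel()]
    o,d=ray(n,uv); X=o+d*dep.ravel()[:,None]; X[dep.ravel()==0]=np.nan; return X.reshape(h,w,3)
def tri(uvs,uvt):
    o1,d1=ray("side",[uvs]);o2,d2=ray("top",[uvt]);d1=d1[0];d2=d2[0]
    A=np.c_[d1,-d2];s=np.linalg.lstsq(A,o2-o1,rcond=None)[0]
    a=o1+s[0]*d1;b=o2+s[1]*d2; return (a+b)/2,np.linalg.norm(a-b)
def snap(n,tag,crop=None,k=4):
    p,d=vision.grab_frame(n); np.savez(f"/tmp/{n}_{tag}.npz",p=p,d=d)
    if crop:
        x0,y0,x1,y1=crop; q=p[y0:y1,x0:x1]; cv2.imwrite(f"pics/{n}_{tag}.png",cv2.resize(q,None,fx=k,fy=k,interpolation=cv2.INTER_CUBIC))
    return p,d
def load(n,tag):
    z=np.load(f"/tmp/{n}_{tag}.npz"); return z['p'],z['d']
E
python3 - <<'E'
from h import *
p,d=snap("top","a",(320,120,440,230),5)
q=cv2.resize(p[120:270,120:310],None,fx=4,fy=4,interpolation=cv2.INTER_CUBIC);cv2.imwrite("pics/top_a2.png",q)
p,d=snap("side","a",(200,70,400,220),4)
cv2.imwrite("pics/side_a2.png",cv2.resize(p[220:400,220:420],None,fx=3.3,fy=3.3,interpolation=cv2.INTER_CUBIC))
E
```

```text
(no output)
```

View pics/top_a.png

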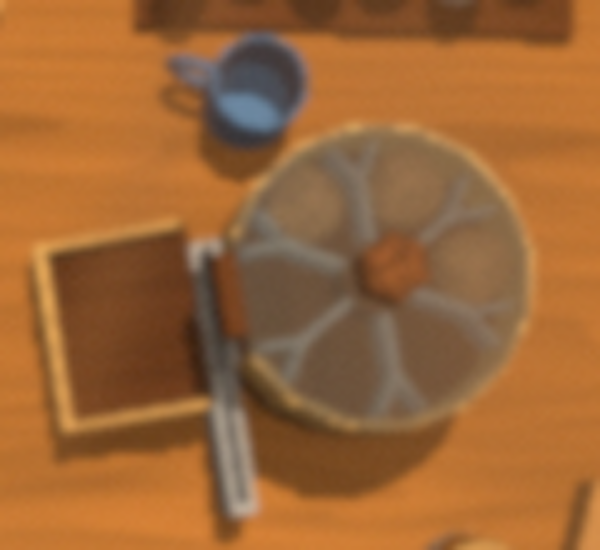

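View pics/top_a2.png

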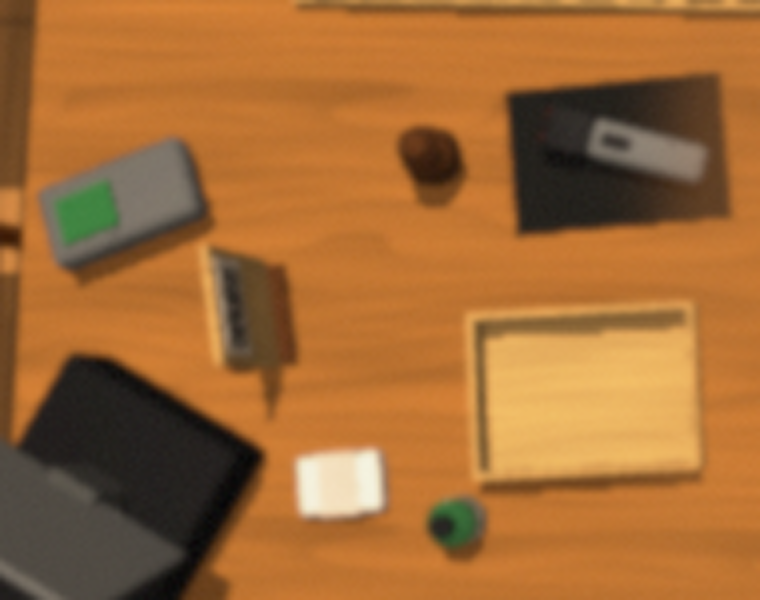

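View pics/side_a.png

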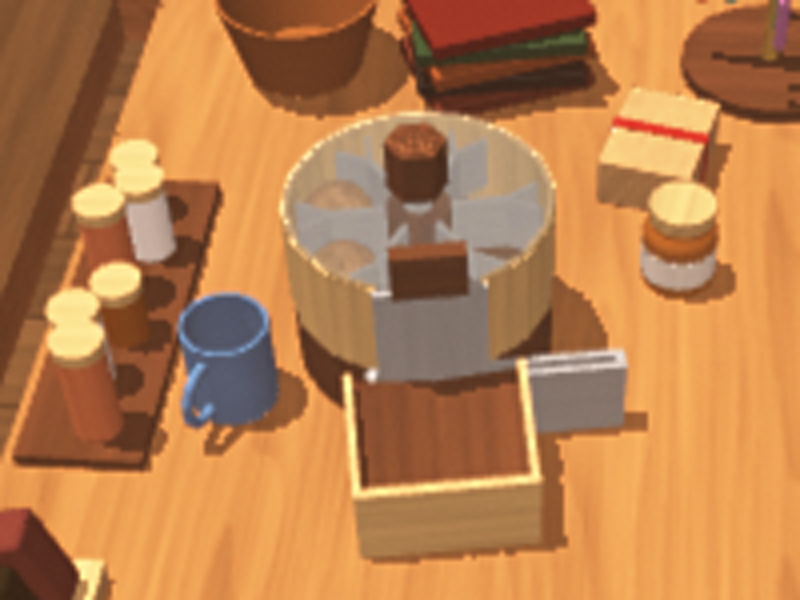

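View pics/side_a2.png

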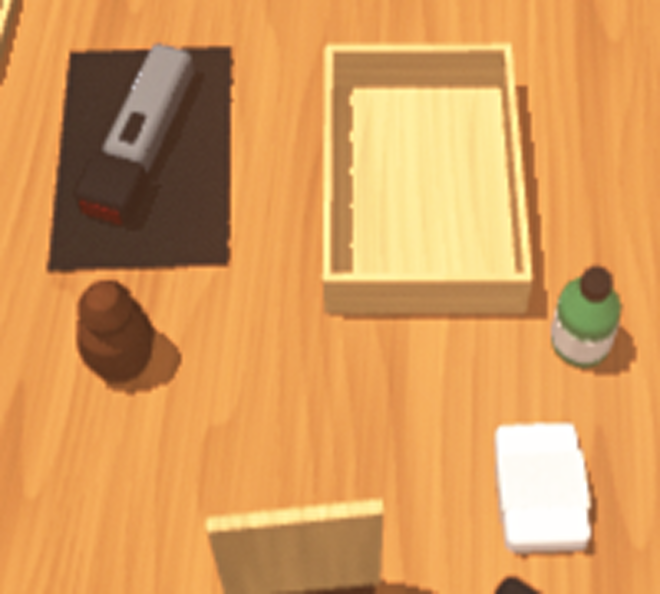

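```bash
python3 - <<'E'
from h import *
for n,kn in(("top",(399,173)),("side",(304,104))):
    p,d=load(n,"a"); C=cloud(n,d)
    print(n,"knob px cloud",C[kn[1]-3:kn[1]+4:3,kn[0]-3:kn[0]+4:3].round(0).reshape(-1,3).tolist())
    hsv=cv2.cvtColor(p,cv2.COLOR_BGR2HSV)
p,d=load("top","a");C=cloud("top",d)
# rim: heights histogram around dispenser
c=C[173,399][:2]
rr=np.hypot(C[...,0]-c[0],C[...,1]-c[1])
m=(rr>95)&(rr<125)
print(np.histogram(C[...,2][m],bins=range(0,220,10)))
m=(rr<100)&(rr>30)
print(np.histogram(C[...,2][m],bins=range(0,220,10)))
# table check
print("table",C[300,200],C[280,140],C[250,350])
pt=onplane("top",[(399,173)],217);ps=onplane("side",[(304,104)],217);print(pt,ps)
# tool TCP hint
E
```

```text
top knob px cloud [[621.0, -257.0, 220.0], [622.0, -269.0, 215.0], [622.0, -279.0, 215.0], [611.0, -258.0, 218.0], [611.0, -268.0, 218.0], [612.0, -279.0, 216.0], [600.0, -258.0, 217.0], [601.0, -268.0, 218.0], [601.0, -279.0, 219.0]]
side knob px cloud [[621.0, -284.0, 217.0], [611.0, -280.0, 220.0], [602.0, -284.0, 218.0], [619.0, -265.0, 219.0], [610.0, -269.0, 217.0], [600.0, -267.0, 219.0], [nan, nan, nan], [608.0, -252.0, 219.0], [599.0, -257.0, 215.0]]
(array([112,   6,   7,   7,   8,   4,  12,  42,  20,  21,  15,  22,  13,
        10,  12, 186, 636,  11,   4,   6,  64]), array([  0,  10,  20,  30,  40,  50,  60,  70,  80,  90, 100, 110, 120,
       130, 140, 150, 160, 170, 180, 190, 200, 210]))
(array([   0,    0,    0,    0,    0,    0,    0,    0,    1,    0,    0,
          0,    0,    0,    0,  399, 1670,   22,    0,    0,    0]), array([  0,  10,  20,  30,  40,  50,  60,  70,  80,  90, 100, 110, 120,
       130, 140, 150, 160, 170, 180, 190, 200, 210]))
table [1.02979739e+02 4.81207748e+02 3.42656589e-01] [189.79873128 688.96989122  95.76326167] [ 322.66031817 -118.19032525    8.2157349 ]
[[ 611.22382985 -268.4440536   217.        ]] [[ 609.6476517  -269.22439644  217.        ]]
```

```bash
python3 - <<'E'
from h import *
c0=np.array([611,-269])
def rect(pts): 
    r_=cv2.minAreaRect(pts.astype(np.float32)); return r_
for n in("top","side"):
    p,d=load(n,"a");C=cloud(n,d);Z=C[...,2];rr=np.hypot(C[...,0]-c0[0],C[...,1]-c0[1])
    k=C[(rr<40)&(Z>205)&(Z<230)]; 
    print(n,"knob med/minmax",np.nanmean(k,0),(np.nanmin(k,0)+np.nanmax(k,0))/2,np.ptp(k,0),len(k))
    hull=cv2.minEnclosingCircle(k[:,:2].astype(np.float32));print(" circ",hull)
    cov=C[(rr<125)&(Z>154)&(Z<170)]; print(" cover circ",cv2.minEnclosingCircle(cov[np.hypot(*(cov[:,:2]-c0).T)<118][:,:2].astype(np.float32)),len(cov))
    tab=C[(rr<150)&(rr>85)&(Z>192)&(Z<215)]; print(" tab",np.mean(tab,0),rect(tab[:,:2]),len(tab))
    # channel wall tops z~72 and tray end
    u,v=d.shape
    near=(rr<300)
    ch=C[near&(Z>66)&(Z<80)&(C[...,1]>-190)&(C[...,1]<-20)&(C[...,0]<720)]
    print(" z66-80",len(ch),rect(ch[:,:2]))
    for nm,(x0,x1,y0,y1,z0,z1) in dict(crate=(330,560,0,300,50,70),scn=(600,760,20,200,25,45),lab=(480,660,270,420,150,180)).items():
        m=C[(C[...,0]>x0)&(C[...,0]<x1)&(C[...,1]>y0)&(C[...,1]<y1)&(Z>z0)&(Z<z1)]
        if len(m): print(" ",nm,len(m),np.mean(m,0).round(1),rect(m[:,:2]))
E
```

```text
top knob med/minmax [ 611.23329902 -265.90175845  217.76374864] [ 611.66536158 -266.94495429  214.60908319] [48.21675553 46.06692322 18.37043887] 146
 circ ((611.4247436523438, -266.1058654785156), 24.543493270874023)
 cover circ ((611.72900390625, -268.1463317871094), 114.57889556884766) 2700
 tab [ 589.34625994 -153.87095187  205.8446012 ] ((589.6658935546875, -154.0833282470703), (59.8071174621582, 16.216796875), 10.217846870422363) 86
 z66-80 616 ((539.663818359375, -110.98048400878906), (229.33804321289062, 152.91213989257812), 10.035975456237793)
  crate 234 [447.6 177.1  60.1] ((444.85369873046875, 205.03977966308594), (162.27854919433594, 199.32672119140625), 4.533236503601074)
  scn 234 [681.4 153.5  38.1] ((681.8087158203125, 154.3258056640625), (99.93730926513672, 39.57514572143555), 77.35250091552734)
side knob med/minmax [ 610.85958214 -259.46325981  215.17373097] [ 610.96111988 -261.68871979  213.18164248] [47.82044228 49.34496381 16.15967956] 153
 circ ((612.2717895507812, -263.45501708984375), 27.361183166503906)
 cover circ ((611.107421875, -264.5171203613281), 114.12664031982422) 1980
 tab [ 588.55262483 -146.03513033  202.26882985] ((589.2684326171875, -147.66026306152344), (59.55603790283203, 23.521873474121094), 10.960975646972656) 135
 z66-80 906 ((564.5006103515625, -105.04405975341797), (169.40457153320312, 260.96600341796875), 89.89319610595703)
  crate 480 [444.5 175.5  58.7] ((444.9001159667969, 207.88194274902344), (162.45982360839844, 196.31362915039062), 4.3705949783325195)
  scn 358 [678.9 158.4  37.8] ((681.3104248046875, 157.61785888671875), (91.91534423828125, 40.634185791015625), 77.73271179199219)
```

```bash
python3 - <<'E'
from h import *
rect=lambda m:cv2.minAreaRect(m.astype(np.float32))
p,d=load("top","a");C=cloud("top",d);Z=C[...,2]
def box(x0,x1,y0,y1,z0,z1,C=C): return C[(C[...,0]>x0)&(C[...,0]<x1)&(C[...,1]>y0)&(C[...,1]<y1)&(C[...,2]>z0)&(C[...,2]<z1)]
# dispenser frame with trial yaw, list tray/channels
c=np.array([611.5,-267]);
for yaw in np.radians([100,101,102]):
    ex=np.array([np.cos(yaw),np.sin(yaw)]);ey=np.array([-ex[1],ex[0]])
    q=C[...,:2]-c; X=q@ex;Y=q@ey
    m=(X>236)&(X<248)&(abs(Y)<60)&(Z>60); 
    m2=(X>225)&(X<260)&(abs(Y)<60)&(Z>66)&(Z<85); s=np.polyfit(Y[m2],X[m2],1)
    ch=(abs(X-117)<14)&(Y>60)&(Y<148)&(Z>62)&(Z<82); s2=np.polyfit(Y[ch],X[ch],1)
    tw=[((abs(Y-sg*70)<12)&(X>140)&(X<230)&(Z>60)) for sg in(1,-1)]
    print(np.degrees(yaw),"end slope deg",np.degrees(np.arctan(s[0])),s[1],m2.sum(),"chan",np.degrees(np.arctan(s2[0])),s2[1],ch.sum(),[ (np.degrees(np.arctan(np.polyfit(X[t],Y[t],1)[0])).round(2),Y[t].mean().round(1)) for t in tw])
for n in("top","side"):
    p,d=load(n,"a");D=cloud(n,d)
    print(n,"crate",rect(box(330,560,60,360,50,68,D)[:,:2]))
    m=box(450,680,330,480,155,185,D);print("labtop",len(m),m.mean(0) if len(m) else 0,rect(m[:,:2]) if len(m) else 0)
    for nm,b in dict(jar=(400,560,-400,-250,70,100),mug=(650,800,-250,-130,75,100),doll=(600,720,180,330,80,130),oil=(300,420,180,330,60,130),soap=(300,450,280,420,20,45),gift=(400,600,-520,-350,40,65)).items():
        m=box(*b,D)
        if len(m)>3: print("  ",nm,len(m),np.median(m,0).round(0),rect(m[:,:2]))
E
```

```text
100.0 end slope deg -0.09101026228238182 238.5972109052903 65 chan -1.314409580680653 116.74377110888365 86 [(np.float64(4.08), np.float64(67.9)), (np.float64(-1.0), np.float64(-64.7))]
101.0 end slope deg 0.7254437696155017 238.63565207349956 66 chan -0.6299523156084327 117.23125498188756 87 [(np.float64(1.67), np.float64(66.3)), (np.float64(-2.62), np.float64(-67.1))]
102.0 end slope deg 1.3832411258883572 238.73015306305433 65 chan 1.439994556472801 114.86904998693957 87 [(np.float64(0.28), np.float64(64.2)), (np.float64(-4.88), np.float64(-68.8))]
top crate ((432.547119140625, 229.41323852539062), (182.9624786376953, 249.86761474609375), 4.534334182739258)
labtop 0 0 0
   jar 61 [ 410. -360.   86.] ((442.4158935546875, -311.863037109375), (167.1694793701172, 34.15526580810547), 53.4040412902832)
   mug 80 [ 760. -172.   84.] ((724.8006591796875, -175.9151611328125), (85.77283477783203, 148.4518585205078), 89.17012023925781)
   oil 86 [361. 319.  64.] ((339.6590270996094, 276.4549560546875), (138.8046417236328, 109.61079406738281), 69.59403228759766)
   soap 41 [383. 320.  32.] ((
[... 315 characters left out ...]
2734375), 5.011268615722656)
labtop 0 0 0
   jar 67 [ 409. -351.   84.] ((438.3567810058594, -317.8049011230469), (145.13307189941406, 37.33958435058594), 49.16992950439453)
   mug 218 [ 741. -174.   83.] ((730.1270141601562, -188.85829162597656), (147.3463134765625, 87.34505462646484), 10.480484008789062)
   oil 91 [364. 289.  61.] ((349.68975830078125, 269.1604919433594), (156.3620147705078, 92.38955688476562), 71.83657836914062)
   soap 240 [378. 331.  32.] ((366.9466552734375, 318.98553466796875), (72.64033508300781, 152.9944610595703), 74.95308685302734)
   gift 243 [ 428. -472.   50.] ((434.0909118652344, -434.99017333984375), (67.36201477050781, 168.9808349609375), 1.0268224477767944)
```

```bash
cat >> h.py <<'E'
C0=np.array([611.5,-268.]); YAW=np.radians(100.5)
EX=np.array([np.cos(YAW),np.sin(YAW)]);EY=np.array([-EX[1],EX[0]])
def D(x,y): return C0+x*EX+y*EY
def plan(xyz,yaw_deg=None,Rt=None):
    s=monitor.sense(); R=Rot.from_euler('xyz',s['tcp_rot'])
    if Rt is None:
        a=np.degrees(s['tcp_rot'][2]) if yaw_deg is None else yaw_deg
        Rt=Rot.from_euler('xyz',[np.pi,0,np.radians(a)])
    dp=R.inv().apply(np.asarray(xyz,float)-s['eef_pos']); rv=(R.inv()*Rt).as_rotvec()
    n=max(np.linalg.norm(dp)/41.7,np.degrees(np.linalg.norm(rv))/7.16)
    print("t",round(s['clock'],1),"pos",s['eef_pos'].round(1),"rpy",np.degrees(s['tcp_rot']).round(1),"F",s['contact_force'].round(1),"open",round(s['opening'],3))
    print("dp",dp.round(1),"ang",rv.round(3),"rows",n.round(1))
E
python3 - <<'E'
from h import *
p,d=load("top","a");C=cloud("top",d)
m=C[200:300,450:545]; print("tallest near stand",np.nanmax(m[...,2]), m.reshape(-1,3)[np.nanargmax(m[...,2])])
plan([260,-568,330],-79.5)
print(D(117,0))
E
```

```text
tallest near stand 676.3845072821365 [ 265.98745331 -437.67762064  676.38450728]
t 0.2 pos [ 260.3 -567.9  230.8] rpy [-180.     0.   -65.4] F [-0.5 -0.6 -0.3] open 1.002
dp [ -0.1   0.3 -99.2] ang [0.    0.001 0.247] rows 2.4
[ 590.17844352 -152.95917582]
```

```bash
python3 -m inch '[{"dp":[0,0,-40],"angular":[0,0,0.12],"fingers":0},{"dp":[0,0,-80],"angular":[0,0,0.247],"fingers":0},{"dp":[0,0,-100],"angular":[0,0,0.247],"fingers":0},{"dp":[0,0,-100],"angular":[0,0,0.247],"fingers":0}]' 60; python3 -c "
from h import *
plan([590.2,-153,262],-79.5)"
```

```text
clock: 0.53
eef_pos: [261.4, -570.2, 337.0]
tcp_rot: [-3.14, -0.008, -1.389]
contact_force: [0.3, -0.0, 0.3]
opening: 1.0
t 0.5 pos [ 261.4 -570.2  337. ] rpy [-179.9   -0.5  -79.6] F [ 0.3 -0.   0.3] open 1.0
dp [-351.3 -398.8   73. ] ang [-0.002 -0.008 -0.001] rows 12.9
```

```bash
python3 -m inch '[{"dp":[-351,-399,68],"angular":[0,0,0],"fingers":0},{"dp":[-351,-399,68],"angular":[0,0,0],"fingers":0},{"dp":[-351,-399,68],"angular":[0,0,0],"fingers":0},{"dp":[-351,-399,68],"angular":[0,0,0],"fingers":0},{"dp":[-351,-399,68],"angular":[0,0,0],"fingers":0},{"dp":[-351,-399,68],"angular":[0,0,0],"fingers":0},{"dp":[-351,-399,68],"angular":[0,0,0],"fingers":0},{"dp":[-351,-399,68],"angular":[0,0,0],"fingers":0},{"dp":[-351,-399,68],"angular":[0,0,0],"fingers":0},{"dp":[-351,-399,68],"angular":[0,0,0],"fingers":0},{"dp":[-351,-399,68],"angular":[0,0,0],"fingers":0},{"dp":[-351,-399,68],"angular":[0,0,0],"fingers":0}]'; python3 -m inch '[{"dp":[0,0,0],"angular":[0,0,0],"fingers":0},{"dp":[0,0,0],"angular":[0,0,0],"fingers":0},{"dp":[0,0,0],"angular":[0,0,0],"fingers":0}]';  python3 -c "
from h import *
plan([590.2,-153,262],-79.5)
snap('top','b');snap('side','b')"
```

```text
clock: 1.53
eef_pos: [567.6, -176.3, 266.8]
tcp_rot: [3.141, 0.0, -1.387]
contact_force: [0.9, -0.7, 0.2]
opening: 0.998
clock: 1.78
eef_pos: [566.6, -178.2, 267.1]
tcp_rot: [3.14, 0.0, -1.387]
contact_force: [-0.5, -0.0, -1.0]
opening: 0.999
t 1.8 pos [ 566.6 -178.2  267.1] rpy [179.9   0.  -79.4] F [-0.5 -0.  -1. ] open 0.999
dp [-20.4 -27.8   5. ] ang [0.001 0.    0.001] rows 0.8
```

```bash
python3 -m inch '[{"dp":[-20.4,-27.8,5],"angular":[0,0,0],"fingers":0},{"dp":[-20.4,-27.8,30],"angular":[0,0,0],"fingers":0},{"dp":[-20.4,-27.8,60],"angular":[0,0,0],"fingers":0},{"dp":[-20.4,-27.8,90],"angular":[0,0,0],"fingers":0},{"dp":[-20.4,-27.8,90],"angular":[0,0,0],"fingers":0},{"dp":[-20.4,-27.8,90],"angular":[0,0,0],"fingers":0}]';  python3 -c "
from h import *
plan([590.2,-153,177],-79.5)
snap('top','c',(330,100,450,210),5);snap('side','c',(240,60,390,170),5)"
```

```text
clock: 2.38
eef_pos: [589.2, -154.1, 177.1]
tcp_rot: [3.139, 0.001, -1.39]
contact_force: [0.3, -0.2, 0.1]
opening: 1.002
t 2.4 pos [ 589.2 -154.1  177.1] rpy [ 1.798e+02  1.000e-01 -7.960e+01] F [ 0.3 -0.2  0.1] open 1.002
dp [-0.9 -1.1  0.1] ang [ 0.003  0.001 -0.002] rows 0.0
```

View pics/side_c.png

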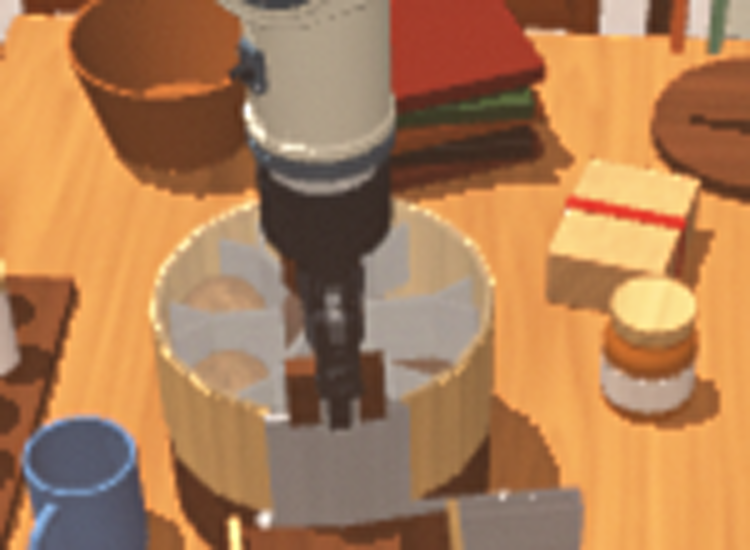

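The side view shows the fingers straddling the tab (tab at columns 287–384, finger at about 342), so they are centred. Next I close them.

```bash
python3 -m inch '[{"dp":[-0.5,-1,0],"angular":[0,0,0],"fingers":255},{"dp":[-0.5,-1,0],"angular":[0,0,0],"fingers":255},{"dp":[-0.5,-1,0],"angular":[0,0,0],"fingers":255},{"dp":[-0.5,-1,0],"angular":[0,0,0],"fingers":255},{"dp":[-0.5,-1,0],"angular":[0,0,0],"fingers":255},{"dp":[-0.5,-1,0],"angular":[0,0,0],"fingers":255},{"dp":[-0.5,-1,0],"angular":[0,0,0],"fingers":255},{"dp":[-0.5,-1,0],"angular":[0,0,0],"fingers":255},{"dp":[-0.5,-1,0],"angular":[0,0,0],"fingers":255},{"dp":[-0.5,-1,0],"angular":[0,0,0],"fingers":255}]' 80;  python3 -c "
from h import *
plan([*D(117,0),204],-79.5)"
```

```text
clock: 3.32
eef_pos: [591.9, -152.5, 178.3]
tcp_rot: [-3.141, -0.0, -1.388]
contact_force: [-0.7, 1.2, 5.7]
opening: 0.173
t 3.3 pos [ 591.9 -152.5  178.3] rpy [-180.    -0.   -79.5] F [-0.7  1.2  5.7] open 0.173
dp [  0.1   1.8 -25.7] ang [-0.001 -0.    -0.   ] rows 0.6
```

```bash
python3 -m inch '[{"dp":[0,0,-7],"angular":[0,0,0],"fingers":255},{"dp":[0,0,-14],"angular":[0,0,0],"fingers":255},{"dp":[0,0,-21],"angular":[0,0,0],"fingers":255},{"dp":[0,0,-28],"angular":[0,0,0],"fingers":255},{"dp":[0,0,-28],"angular":[0,0,0],"fingers":255},{"dp":[0,0,-28],"angular":[0,0,0],"fingers":255}]';  python3 -c "
from h import *
plan([*D(117,103),204],-79.5)
snap('side','d',(240,60,390,170),5)"
```

```text
clock: 3.82
eef_pos: [591.8, -152.6, 206.4]
tcp_rot: [-3.141, -0.0, -1.388]
contact_force: [0.9, 0.2, -0.8]
opening: 0.174
t 3.8 pos [ 591.8 -152.6  206.4] rpy [-179.9   -0.   -79.5] F [ 0.9  0.2 -0.8] open 0.174
dp [1.000e-01 1.047e+02 2.300e+00] ang [-0.001 -0.    -0.001] rows 2.5
```

View pics/side_d.png

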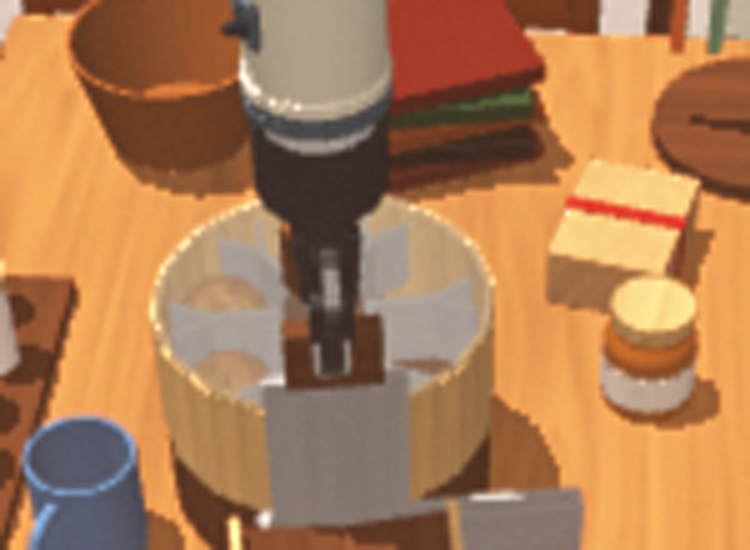

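```bash
python3 -m inch '[{"dp":[0,10,0],"angular":[0,0,0],"fingers":255},{"dp":[0,22,0],"angular":[0,0,0],"fingers":255},{"dp":[0,36,0],"angular":[0,0,0],"fingers":255},{"dp":[0,50,0],"angular":[0,0,0],"fingers":255},{"dp":[0,64,0],"angular":[0,0,0],"fingers":255},{"dp":[0,78,0],"angular":[0,0,0],"fingers":255},{"dp":[0,90,0],"angular":[0,0,0],"fingers":255},{"dp":[0,98,0],"angular":[0,0,0],"fingers":255},{"dp":[0,103,0],"angular":[0,0,0],"fingers":255},{"dp":[0,103,0],"angular":[0,0,0],"fingers":255},{"dp":[0,103,0],"angular":[0,0,0],"fingers":255}]';  python3 -c "
from h import *
plan([*D(117,103),178],-79.5)
snap('side','e',(240,60,390,170),5)"
```

```text
clock: 4.78
eef_pos: [490.4, -171.4, 206.0]
tcp_rot: [-3.141, -0.0, -1.388]
contact_force: [0.4, -0.0, -1.0]
opening: 0.179
t 4.8 pos [ 490.4 -171.4  206. ] rpy [-180.    -0.   -79.5] F [ 0.4 -0.  -1. ] open 0.179
dp [ 0.1  1.6 28. ] ang [-0.    -0.    -0.001] rows 0.7
```

View pics/side_e.png

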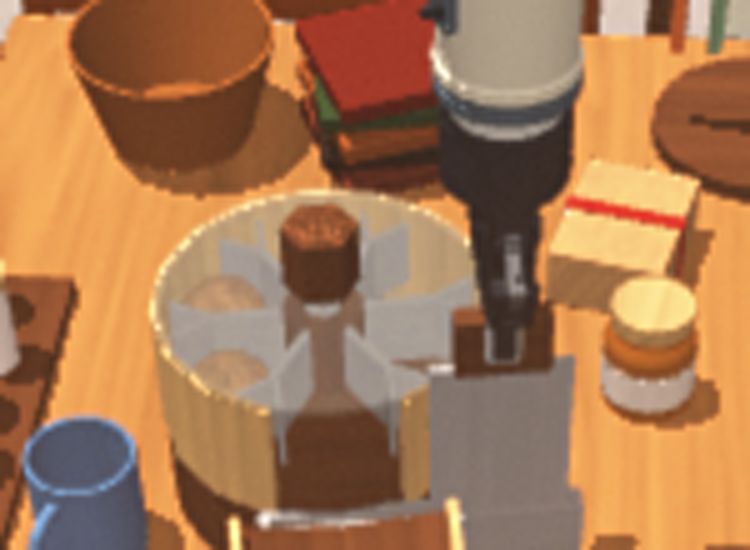

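The gate has been carried across and the outlet is open (around columns 275–430). Next I lower the gate.

```bash
python3 -m inch '[{"dp":[0,0,6],"angular":[0,0,0],"fingers":255},{"dp":[0,0,12],"angular":[0,0,0],"fingers":255},{"dp":[0,0,18],"angular":[0,0,0],"fingers":255},{"dp":[0,0,23],"angular":[0,0,0],"fingers":255},{"dp":[0,0,27],"angular":[0,0,0],"fingers":255},{"dp":[0,0,28],"angular":[0,0,0],"fingers":255},{"dp":[0,0,28],"angular":[0,0,0],"fingers":255}]';  python3 -c "
from h import *
plan([*D(117,103),178],-79.5)
snap('side','f',(240,60,390,170),5)"
```

```text
clock: 5.42
eef_pos: [490.4, -171.4, 178.3]
tcp_rot: [3.141, -0.0, -1.388]
contact_force: [-3.8, 0.8, 9.2]
opening: 0.17
t 5.4 pos [ 490.4 -171.4  178.3] rpy [180.   -0.  -79.5] F [-3.8  0.8  9.2] open 0.17
dp [0.1 1.5 0.3] ang [ 0. -0. -0.] rows 0.0
```

View pics/side_f.png

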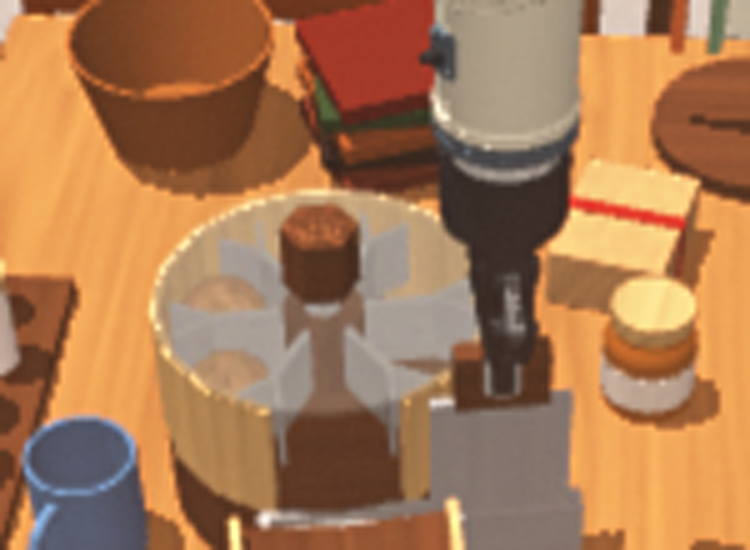

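```bash
python3 -m inch '[{"dp":[0,0,0],"angular":[0,0,0],"fingers":180},{"dp":[0,0,0],"angular":[0,0,0],"fingers":0},{"dp":[0,0,0],"angular":[0,0,0],"fingers":0},{"dp":[0,0,0],"angular":[0,0,0],"fingers":0},{"dp":[0,0,0],"angular":[0,0,0],"fingers":0},{"dp":[0,0,0],"angular":[0,0,0],"fingers":0},{"dp":[0,0,-30],"angular":[0,0,0],"fingers":0},{"dp":[0,0,-60],"angular":[0,0,0],"fingers":0},{"dp":[0,0,-80],"angular":[0,0,0],"fingers":0},{"dp":[0,0,-80],"angular":[0,0,0],"fingers":0}]';  python3 -c "
from h import *
plan([*C0,258],-79.5)
snap('side','g',(240,60,390,170),5);snap('top','g',(330,100,450,210),5)
for n in('top','side'):
    p,d=load(n,'g');C=cloud(n,d);Z=C[...,2]
    q=C[...,:2]-C0;X=q@EX;Y=q@EY
    m=(abs(X-117)<20)&(Y>50)&(Y<150)&(Z>190)&(Z<215);print(n,m.sum(),X[m].mean(),(Y[m].min()+Y[m].max())/2,np.ptp(Y[m]),Z[m].mean())"
```

```text
clock: 6.3
eef_pos: [492.5, -172.1, 262.2]
tcp_rot: [-3.136, -0.003, -1.388]
contact_force: [1.4, 0.4, 0.4]
opening: 0.998
t 6.3 pos [ 492.5 -172.1  262.2] rpy [-179.7   -0.2  -79.5] F [1.4 0.4 0.4] open 0.998
dp [115.9 -99.5   5.2] ang [-0.006 -0.003 -0.   ] rows 3.7
top 2 114.88011601909653 131.20364306934886 0.4849251440851958 208.58444446884891
side 142 124.09377836324286 103.11927665260482 59.3673890480911 200.98900076523708
```

View pics/side_g.png

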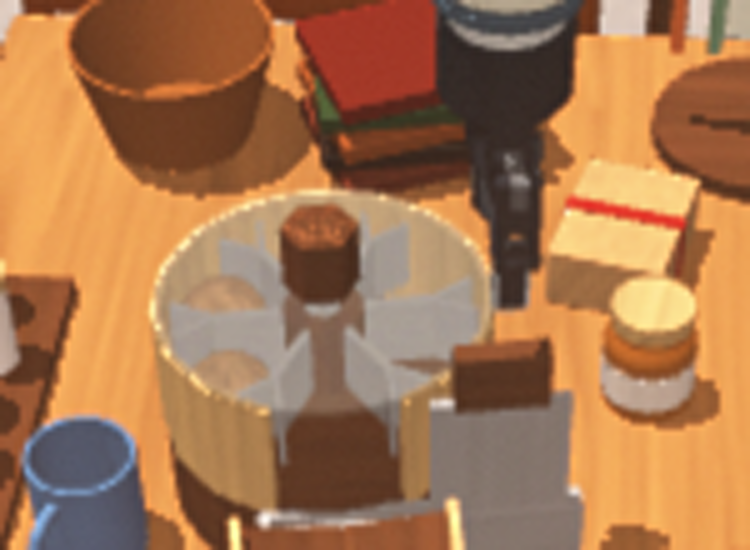

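View pics/top_g.png

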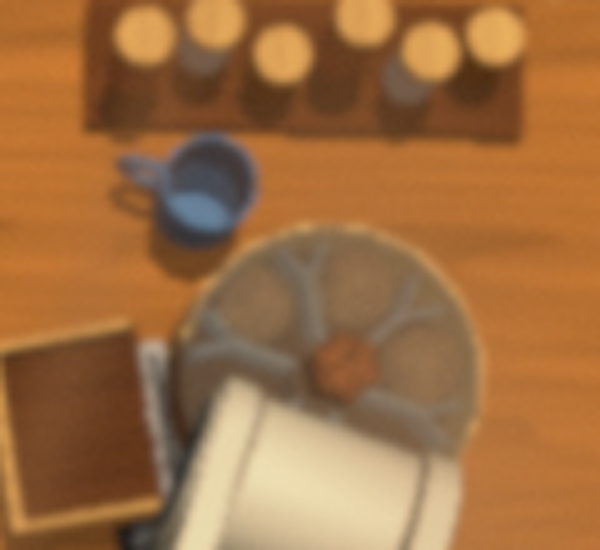

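The gate is down and open, with the tab at y ≈ 103 (side view columns 452–552). Next is the knob.

```bash
python3 -m inch '[{"dp":[29,-25,5],"angular":[0,0,0],"fingers":0},{"dp":[58,-50,5],"angular":[0,0,0],"fingers":0},{"dp":[87,-75,5],"angular":[0,0,0],"fingers":0},{"dp":[116,-99.5,5],"angular":[0,0,0],"fingers":0},{"dp":[116,-99.5,5],"angular":[0,0,0],"fingers":0},{"dp":[116,-99.5,5],"angular":[0,0,0],"fingers":0},{"dp":[116,-99.5,25],"angular":[0,0,0],"fingers":0},{"dp":[116,-99.5,50],"angular":[0,0,0],"fingers":0},{"dp":[116,-99.5,70],"angular":[0,0,0],"fingers":0},{"dp":[116,-99.5,79],"angular":[0,0,0],"fingers":0},{"dp":[116,-99.5,79],"angular":[0,0,0],"fingers":0}]';  python3 -c "
from h import *
plan([*C0,180],-79.5)
snap('side','h',(240,60,390,170),5)"
```

```text
clock: 7.32
eef_pos: [606.8, -265.9, 175.8]
tcp_rot: [3.137, 0.003, -1.388]
contact_force: [-1.4, 0.0, -0.4]
opening: 1.002
t 7.3 pos [ 606.8 -265.9  175.8] rpy [179.7   0.2 -79.5] F [-1.4  0.  -0.4] open 1.002
dp [ 2.9 -4.2 -4.3] ang [ 0.005  0.003 -0.   ] rows 0.2
```

View pics/side_h.png

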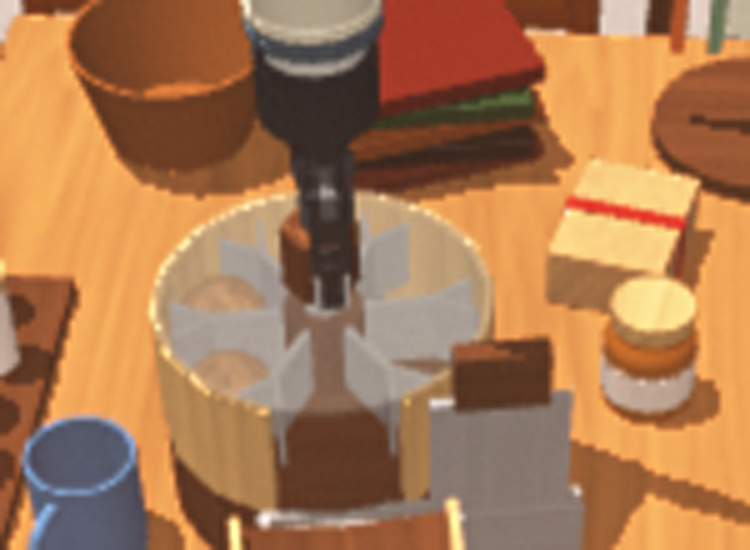

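```bash
python3 -m inch '[{"dp":[2,-4,-4],"angular":[0,0,0],"fingers":0},{"dp":[2,-4,-4],"angular":[0,0,0],"fingers":0},{"dp":[2,-4,-4],"angular":[0,0,0],"fingers":0},{"dp":[2,-4,-4],"angular":[0,0,0],"fingers":0}]';  python3 -c "
from h import *
plan([*C0,180],-79.5)
snap('side','i',(270,60,340,140),7)"
```

```text
clock: 7.7
eef_pos: [614.1, -268.7, 184.0]
tcp_rot: [-3.14, -0.001, -1.388]
contact_force: [0.1, -0.5, 0.4]
opening: 0.996
t 7.7 pos [ 614.1 -268.7  184. ] rpy [-1.799e+02 -1.000e-01 -7.950e+01] F [ 0.1 -0.5  0.4] open 0.996
dp [-1.2  2.4  4. ] ang [-0.002 -0.001 -0.   ] rows 0.1
```

View pics/side_i.png

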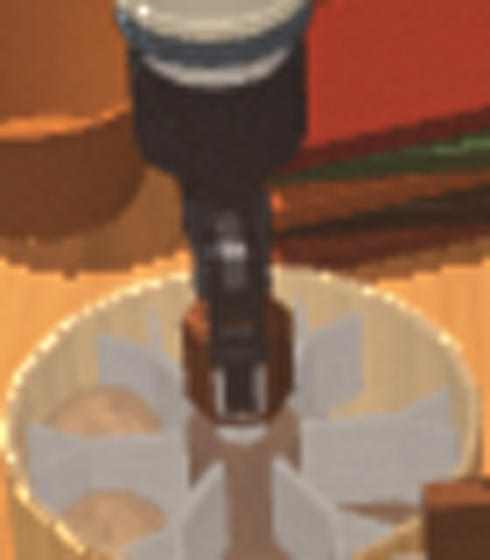

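```bash
sed -i 's/^C0=.*; YAW/C0=np.array([613.,-268.3]); YAW/' h.py; python3 -m inch '[{"dp":[0,0.5,8],"angular":[0,0,0],"fingers":0},{"dp":[0,0.5,8],"angular":[0,0,0],"fingers":0},{"dp":[0,0.5,8],"angular":[0,0,0],"fingers":100},{"dp":[0,0.5,8],"angular":[0,0,0],"fingers":200},{"dp":[0,0.5,8],"angular":[0,0,0],"fingers":255},{"dp":[0,0.5,8],"angular":[0,0,0],"fingers":255},{"dp":[0,0.5,8],"angular":[0,0,0],"fingers":255},{"dp":[0,0.5,8],"angular":[0,0,0],"fingers":255},{"dp":[0,0.5,8],"angular":[0,0,0],"fingers":255},{"dp":[0,0.5,8],"angular":[0,0,0],"fingers":255}]' 50;  python3 -c "
from h import *
plan([*C0,180],-79.5)
print(monitor.sense()['qpos'])"
```

```text
clock: 8.58
eef_pos: [612.7, -266.0, 175.3]
tcp_rot: [3.141, 0.004, -1.388]
contact_force: [-3.8, 12.4, 6.6]
opening: 0.513
t 8.6 pos [ 612.7 -266.   175.3] rpy [180.    0.2 -79.5] F [-3.8 12.4  6.6] open 0.513
dp [ 2.3  0.1 -4.7] ang [ 0.     0.004 -0.001] rows 0.1
[-0.41352412  0.47253897  1.58236542  0.00379764  1.08947632  0.97292894]
```

```bash
sed -i 's/^C0=.*; YAW/C0=np.array([612.7,-266.]); YAW/' h.py; python3 -m inch '[{"dp":[-2,0,-1],"angular":[0,0,-0.02],"fingers":255},{"dp":[-2,0,-1],"angular":[0,0,-0.06],"fingers":255},{"dp":[-2,0,-1],"angular":[0,0,-0.10],"fingers":255},{"dp":[-2,0,-1],"angular":[0,0,-0.14],"fingers":255},{"dp":[-2,0,-1],"angular":[0,0,-0.18],"fingers":255},{"dp":[-2,0,-1],"angular":[0,0,-0.22],"fingers":255},{"dp":[-2,0,-1],"angular":[0,0,-0.26],"fingers":255},{"dp":[-2,0,-1],"angular":[0,0,-0.30],"fingers":255},{"dp":[-2,0,-1],"angular":[0,0,-0.34],"fingers":255},{"dp":[-2,0,-1],"angular":[0,0,-0.38],"fingers":255},{"dp":[-2,0,-1],"angular":[0,0,-0.42],"fingers":255},{"dp":[-2,0,-1],"angular":[0,0,-0.45],"fingers":255}]';  python3 -c "
from h import *
plan([*C0,175],-19.5)
snap('side','j',(240,60,390,220),5)"
```

```text
clock: 9.58
eef_pos: [612.4, -265.4, 175.4]
tcp_rot: [-3.141, 0.002, -0.936]
contact_force: [1.5, 4.9, -1.0]
opening: 0.514
t 9.6 pos [ 612.4 -265.4  175.4] rpy [-1.80e+02  1.00e-01 -5.36e+01] F [ 1.5  4.9 -1. ] open 0.514
dp [0.7 0.1 0.4] ang [-0.001  0.002 -0.596] rows 4.8
```

View pics/side_j.png

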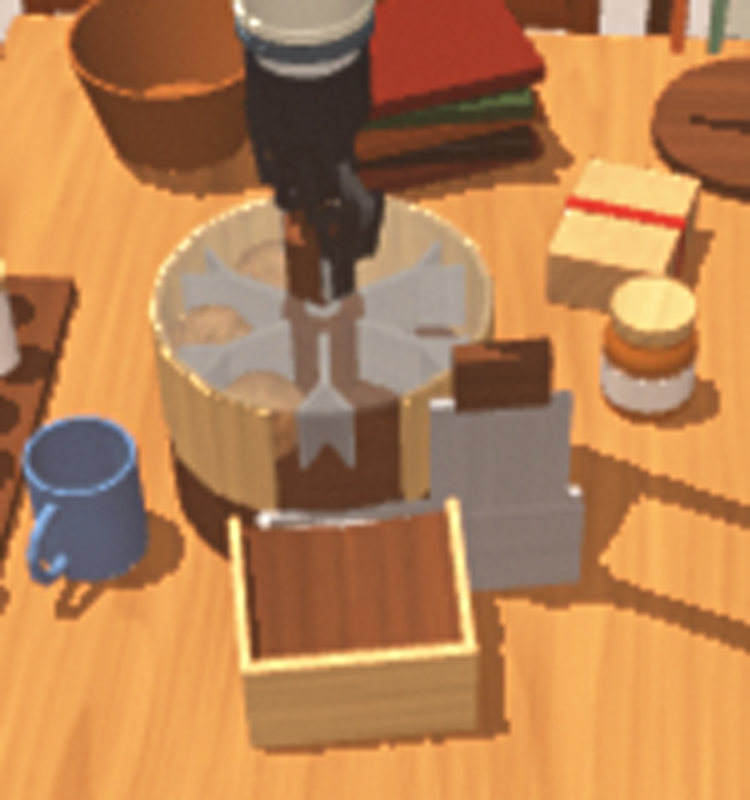

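The drum turns with the knob and three balls are visible inside. The first is nearing the outlet, around (285,410). Continuing.

```bash
python3 -m inch '[{"dp":[0,0,0],"angular":[0,0,-0.04],"fingers":255},{"dp":[0,0,0],"angular":[0,0,-0.08],"fingers":255},{"dp":[0,0,0],"angular":[0,0,-0.12],"fingers":255},{"dp":[0,0,0],"angular":[0,0,-0.17],"fingers":255},{"dp":[0,0,0],"angular":[0,0,-0.22],"fingers":255},{"dp":[0,0,0],"angular":[0,0,-0.27],"fingers":255},{"dp":[0,0,0],"angular":[0,0,-0.32],"fingers":255},{"dp":[0,0,0],"angular":[0,0,-0.37],"fingers":255},{"dp":[0,0,0],"angular":[0,0,-0.42],"fingers":255},{"dp":[0,0,0],"angular":[0,0,-0.48],"fingers":255},{"dp":[0,0,0],"angular":[0,0,-0.54],"fingers":255},{"dp":[0,0,0],"angular":[0,0,-0.595],"fingers":255}]'; python3 -m inch '[{"dp":[0,0,0],"angular":[0,0,0],"fingers":255},{"dp":[0,0,0],"angular":[0,0,0],"fingers":255},{"dp":[0,0,0],"angular":[0,0,0],"fingers":255},{"dp":[0,0,0],"angular":[0,0,0],"fingers":255}]';  python3 -c "
from h import *
plan([*C0,175],-19.5)
snap('side','k',(240,60,390,220),5)"
```

```text
clock: 10.63
eef_pos: [611.8, -265.0, 175.4]
tcp_rot: [-3.14, 0.003, -0.341]
contact_force: [-0.5, 8.8, 1.2]
opening: 0.51
clock: 10.97
eef_pos: [611.8, -265.0, 175.4]
tcp_rot: [-3.14, 0.003, -0.343]
contact_force: [-1.0, 7.2, -0.8]
opening: 0.508
t 11.0 pos [ 611.8 -265.   175.4] rpy [-179.9    0.2  -19.6] F [-1.   7.2 -0.8] open 0.508
dp [1.2 0.7 0.4] ang [-0.002  0.003 -0.002] rows 0.0
```

View pics/side_k.png

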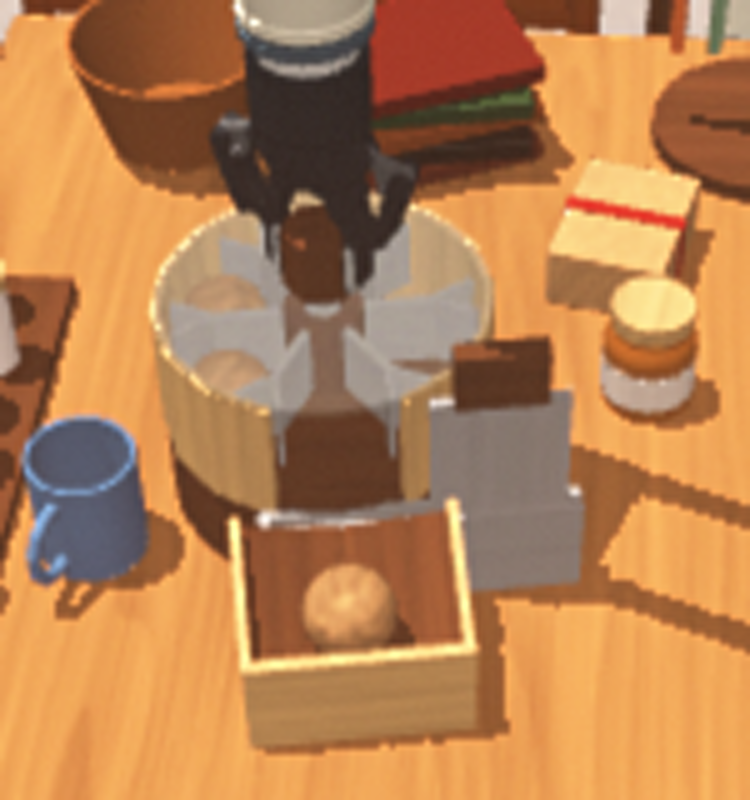

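```bash
sed -i 's/^C0=.*; YAW/C0=np.array([612.,-265.]); YAW/' h.py; python3 -m inch '[{"dp":[0,0,0],"angular":[0,0,0],"fingers":120},{"dp":[0,0,0],"angular":[0,0,0],"fingers":0},{"dp":[0,0,0],"angular":[0,0,0],"fingers":0},{"dp":[0,0,0],"angular":[0,0,0],"fingers":0},{"dp":[0,0,-20],"angular":[0,0,0],"fingers":0},{"dp":[0,0,-50],"angular":[0,0,0],"fingers":0},{"dp":[0,0,-80],"angular":[0,0,0],"fingers":0},{"dp":[0,0,-90],"angular":[0,0,0],"fingers":0},{"dp":[0,0,-90],"angular":[0,0,0],"fingers":0}]';  cat >> h.py <<'E'
def ballpos(tag,z=80):
    out=[]
    for n in('side','top'):
        p,d=load(n,tag);C=cloud(n,d);q=C[...,:2]-C0;X=q@EX;Y=q@EY
        m=(X>150)&(X<234)&(abs(Y)<62)&(C[...,2]>86)&(C[...,2]<125)
        if m.sum()<15: print(n,'no ball',m.sum());continue
        pts=C[m]; A=np.c_[2*pts,np.ones(len(pts))]; s=np.linalg.lstsq(A,(pts**2).sum(1),rcond=None)[0]
        c=s[:3];R=np.sqrt(s[3]+c@c); 
        u=np.argwhere(m)[:,::-1]; 
        print(n,m.sum(),'sphere',c.round(1),'R',R.round(1)); q=c[:2]-C0; print('   disp',q@EX,q@EY)
E
python3 -c "
from h import *
snap('top','l',(330,100,450,210),5);snap('side','l')
ballpos('l')
plan([*D(207,0),160],10.5)"
```

```text
clock: 11.77
eef_pos: [614.4, -267.7, 269.6]
tcp_rot: [3.141, -0.006, -0.343]
contact_force: [-0.8, -0.5, 0.5]
opening: 1.001
side 203 sphere [572.9 -59.6  82.8] R 27.4
   disp 209.12176075057204 0.9747627463806904
top 178 sphere [572.9 -65.4  84.8] R 27.2
   disp 203.427909362152 2.0888112952832474
t 11.9 pos [ 612.5 -266.7  265.3] rpy [180.   -0.  -19.7] F [-0.2  0.3  0.5] open 0.999
dp [-105.  -180.5  105.3] ang [ 0.    -0.    -0.526] rows 5.6
```

View pics/top_l.png

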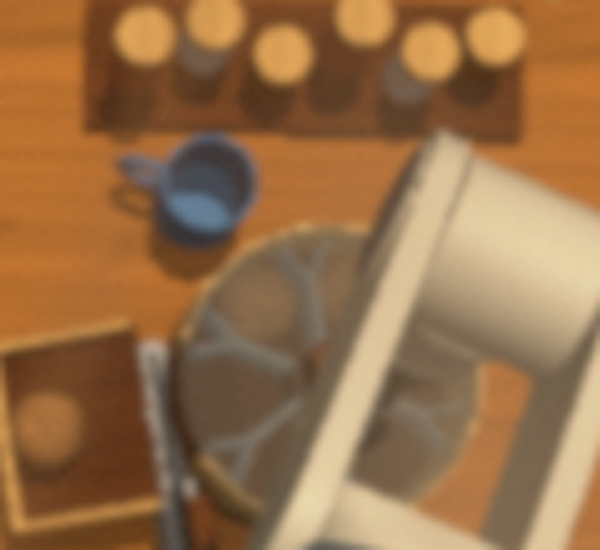

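Both views put ball 1 at about (573,−62), which agrees with the catch point.

```bash
python3 -m inch '[{"dp":[-20,-36,0],"angular":[0,0,-0.11],"fingers":0},{"dp":[-40,-70,0],"angular":[0,0,-0.22],"fingers":0},{"dp":[-60,-105,20],"angular":[0,0,-0.33],"fingers":0},{"dp":[-80,-140,50],"angular":[0,0,-0.44],"fingers":0},{"dp":[-106,-180,80],"angular":[0,0,-0.526],"fingers":0},{"dp":[-106,-180,105],"angular":[0,0,-0.526],"fingers":0},{"dp":[-106,-180,105],"angular":[0,0,-0.526],"fingers":0},{"dp":[-106,-180,105],"angular":[0,0,-0.526],"fingers":0},{"dp":[-106,-180,105],"angular":[0,0,-0.526],"fingers":0}]';  python3 -c "
from h import *
plan([573,-62,60],10.5)
snap('side','m',(260,100,370,220),6)"
```

```text
clock: 12.62
eef_pos: [573.3, -61.9, 160.3]
tcp_rot: [3.142, 0.001, 0.183]
contact_force: [1.4, -1.3, 1.0]
opening: 0.999
t 12.6 pos [573.3 -61.9 160.3] rpy [1.80e+02 1.00e-01 1.05e+01] F [ 1.4 -1.3  1. ] open 0.999
dp [-2.000e-01  1.000e-01  1.003e+02] ang [ 0.     0.001 -0.   ] rows 2.4
```

View pics/side_m.png

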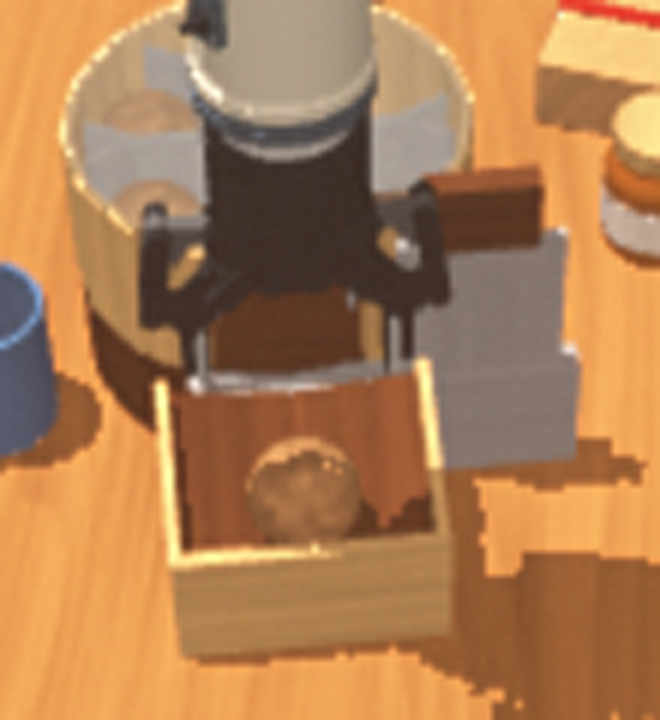

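```bash
python3 -m inch '[{"dp":[0,0,25],"angular":[0,0,0],"fingers":0},{"dp":[0,0,50],"angular":[0,0,0],"fingers":0},{"dp":[0,0,72],"angular":[0,0,0],"fingers":0},{"dp":[0,0,88],"angular":[0,0,0],"fingers":0},{"dp":[0,0,98],"angular":[0,0,0],"fingers":0},{"dp":[0,0,99],"angular":[0,0,0],"fingers":0},{"dp":[0,0,99],"angular":[0,0,0],"fingers":130},{"dp":[0,0,99],"angular":[0,0,0],"fingers":255},{"dp":[0,0,99],"angular":[0,0,0],"fingers":255},{"dp":[0,0,99],"angular":[0,0,0],"fingers":255},{"dp":[0,0,99],"angular":[0,0,0],"fingers":255},{"dp":[0,0,99],"angular":[0,0,0],"fingers":255}]' 40;  python3 -c "
from h import *
plan([573,-62,180],10.5)"
```

```text
clock: 13.67
eef_pos: [574.7, -61.7, 63.5]
tcp_rot: [3.141, -0.003, 0.183]
contact_force: [-0.7, -1.7, 7.3]
opening: 0.68
t 13.7 pos [574.7 -61.7  63.5] rpy [179.9  -0.2  10.5] F [-0.7 -1.7  7.3] open 0.68
dp [-1.400e+00  1.000e-01 -1.165e+02] ang [ 0.001 -0.003 -0.   ] rows 2.8
```

```bash
cat >> h.py <<'E'
def crate(tag):
    for n in('top','side'):
        p,d=load(n,tag);C=cloud(n,d)
        m=((C[...,2]>52)&(C[...,2]<68)&(C[...,0]>330)&(C[...,0]<580)&(C[...,1]>40)&(C[...,1]<380)).astype(np.uint8)
        m=cv2.dilate(m,np.ones((3,3)))
        k,lab,st,_=cv2.connectedComponentsWithStats(m)
        i=1+np.argmax(st[1:,4]); q=C[(lab==i)&(C[...,2]>52)&(C[...,2]<68)]
        print(n,'crate',len(q),cv2.minAreaRect(q[:,:2].astype(np.float32)))
E
python3 -m inch '[{"dp":[0,0,-20],"angular":[0,0,0],"fingers":255},{"dp":[0,0,-50],"angular":[0,0,0],"fingers":255},{"dp":[0,0,-85],"angular":[0,0,0],"fingers":255},{"dp":[0,0,-120],"angular":[0,0,0],"fingers":255},{"dp":[0,0,-130],"angular":[0,0,0],"fingers":255},{"dp":[0,0,-130],"angular":[0,0,0],"fingers":255}]';  python3 -c "
from h import *
snap('top','n');snap('side','n',(230,100,390,330),3); crate('a'); crate('n')
plan([450,220,190],10.5)"
```

```text
clock: 14.17
eef_pos: [575.7, -61.7, 195.9]
tcp_rot: [3.14, -0.007, 0.183]
contact_force: [0.3, 0.1, -0.4]
opening: 0.679
top crate 324 ((443.88763427734375, 217.23463439941406), (162.27804565429688, 223.79354858398438), 4.534334182739258)
side crate 743 ((443.7957763671875, 222.33132934570312), (162.45982360839844, 225.2966766357422), 4.3705949783325195)
top crate 326 ((444.0803527832031, 217.37364196777344), (162.62960815429688, 223.7208251953125), 4.54434871673584)
side crate 728 ((443.80364990234375, 221.57470703125), (162.20777893066406, 226.281982421875), 4.533761024475098)
t 14.3 pos [573.1 -61.4 191.7] rpy [180.   -0.   10.5] F [ 0.4 -0.  -1.1] open 0.682
dp [ -69.8 -299.1    1.6] ang [ 0. -0. -0.] rows 7.4
```

View pics/side_n.png

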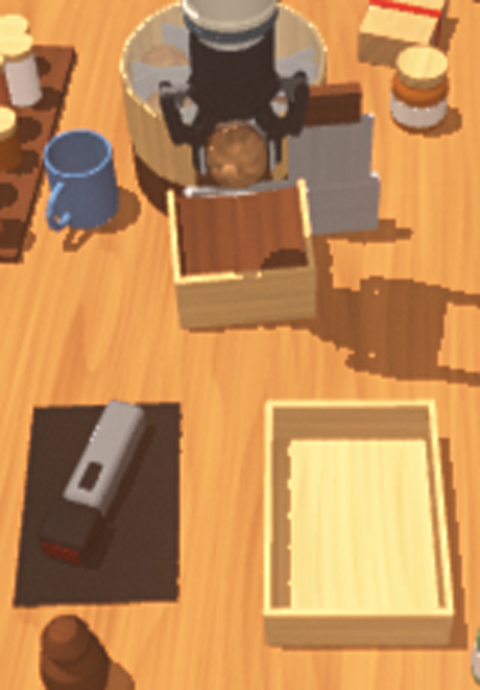

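```bash
python3 -c "
from h import *
plan([444,275,190],4.5)"
```

```text
t 14.3 pos [573.1 -61.4 191.7] rpy [180.   -0.   10.5] F [ 0.4 -0.  -1.1] open 0.682
dp [ -65.7 -354.3    1.6] ang [ 0.    -0.     0.105] rows 8.6
```

```bash
python3 -m inch '[{"dp":[-3,-20,0],"angular":[0,0,0],"fingers":255},{"dp":[-10,-54,0],"angular":[0,0,0.02],"fingers":255},{"dp":[-17,-90,0],"angular":[0,0,0.04],"fingers":255},{"dp":[-24,-128,0],"angular":[0,0,0.06],"fingers":255},{"dp":[-31,-166,0],"angular":[0,0,0.08],"fingers":255},{"dp":[-38,-204,0],"angular":[0,0,0.1],"fingers":255},{"dp":[-45,-242,0],"angular":[0,0,0.105],"fingers":255},{"dp":[-52,-280,0],"angular":[0,0,0.105],"fingers":255},{"dp":[-59,-315,0],"angular":[0,0,0.105],"fingers":255},{"dp":[-64,-340,0],"angular":[0,0,0.105],"fingers":255},{"dp":[-66,-354,0],"angular":[0,0,0.105],"fingers":255},{"dp":[-66,-354,0],"angular":[0,0,0.105],"fingers":255}]';  python3 -m inch '[{"dp":[0,0,10],"angular":[0,0,0],"fingers":255},{"dp":[0,0,40],"angular":[0,0,0],"fingers":255},{"dp":[0,0,70],"angular":[0,0,0],"fingers":255},{"dp":[0,0,100],"angular":[0,0,0],"fingers":255},{"dp":[0,0,130],"angular":[0,0,0],"fingers":255},{"dp":[0,0,150],"angular":[0,0,0],"fingers":255},{"dp":[0,0,160],"angular":[0,0,0],"fingers":255},{"dp":[0,0,160],"angular":[0,0,0],"fingers":255}]'; python3 -c "
from h import *
plan([444,275,25],4.5);snap('side','o',(300,200,420,330),5)"
```

```text
clock: 15.27
eef_pos: [442.0, 276.4, 189.7]
tcp_rot: [3.141, 0.003, 0.081]
contact_force: [-0.3, 0.5, -0.3]
opening: 0.681
clock: 15.93
eef_pos: [442.3, 272.3, 28.8]
tcp_rot: [3.139, 0.005, 0.077]
contact_force: [-0.8, 0.3, -0.4]
opening: 0.682
t 15.9 pos [442.3 272.3  28.8] rpy [179.8   0.3   4.4] F [-0.8  0.3 -0.4] open 0.682
dp [ 1.9 -2.5  3.8] ang [ 0.003  0.005 -0.002] rows 0.1
```

View pics/side_o.png

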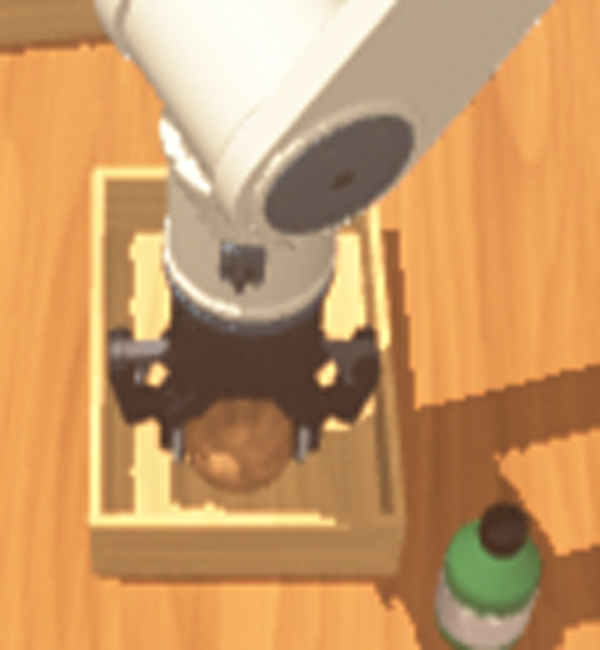

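The ball is inside the crate, near (240,440) in the crop. Next I lower it a little, release and rise.

```bash
python3 -m inch '[{"dp":[0,0,4],"angular":[0,0,0],"fingers":255},{"dp":[0,0,6],"angular":[0,0,0],"fingers":255},{"dp":[0,0,6],"angular":[0,0,0],"fingers":120},{"dp":[0,0,6],"angular":[0,0,0],"fingers":70},{"dp":[0,0,6],"angular":[0,0,0],"fingers":30},{"dp":[0,0,6],"angular":[0,0,0],"fingers":0},{"dp":[0,0,6],"angular":[0,0,0],"fingers":0},{"dp":[0,0,-20],"angular":[0,0,0],"fingers":0},{"dp":[0,0,-60],"angular":[0,0,0],"fingers":0},{"dp":[0,0,-100],"angular":[0,0,0],"fingers":0},{"dp":[0,0,-140],"angular":[0,0,0],"fingers":0},{"dp":[0,0,-170],"angular":[0,0,0],"fingers":0}]'; python3 -m inch '[{"dp":[0,0,-60],"angular":[0,0,0],"fingers":0},{"dp":[0,0,-60],"angular":[0,0,0],"fingers":0},{"dp":[0,0,-60],"angular":[0,0,0],"fingers":0}]'; python3 -c "
from h import *
plan([*C0,265],-19.5);snap('side','p',(230,100,420,330),3)"
```

```text
clock: 16.98
eef_pos: [444.6, 275.0, 205.3]
tcp_rot: [-3.14, -0.002, 0.078]
contact_force: [1.8, 0.5, -1.0]
opening: 0.999
clock: 17.23
eef_pos: [446.2, 276.0, 267.1]
tcp_rot: [-3.138, -0.008, 0.078]
contact_force: [0.9, 0.4, -0.2]
opening: 1.002
t 17.2 pos [446.2 276.  267.1] rpy [-179.8   -0.4    4.5] F [ 0.9  0.4 -0.2] open 1.002
dp [123.1 552.3   0.9] ang [-0.005 -0.007  0.418] rows 13.6
```

View pics/side_p.png

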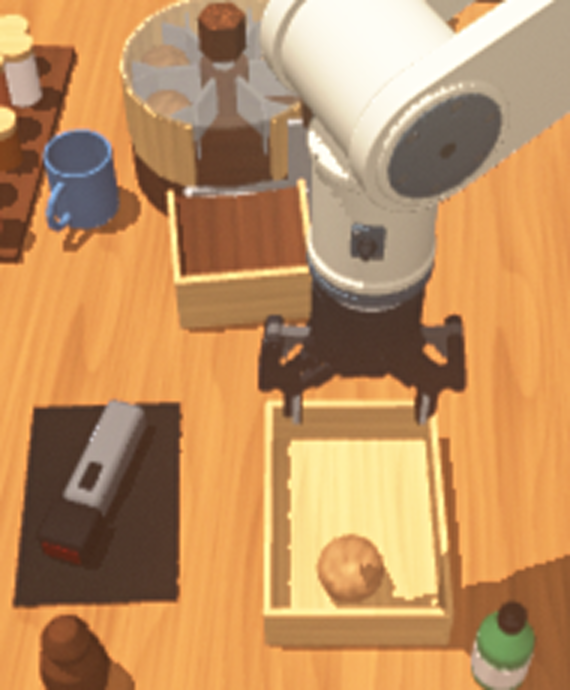

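Ball 1 rests in the crate at (350,567) of the crop. Now back to the knob.

```bash
python3 -m inch '[{"dp":[9,40,0],"angular":[0,0,0.03],"fingers":0},{"dp":[18,80,0],"angular":[0,0,0.06],"fingers":0},{"dp":[27,120,0],"angular":[0,0,0.1],"fingers":0},{"dp":[36,160,0],"angular":[0,0,0.14],"fingers":0},{"dp":[45,200,0],"angular":[0,0,0.18],"fingers":0},{"dp":[54,240,0],"angular":[0,0,0.22],"fingers":0},{"dp":[63,280,0],"angular":[0,0,0.26],"fingers":0},{"dp":[72,320,0],"angular":[0,0,0.3],"fingers":0},{"dp":[81,360,0],"angular":[0,0,0.34],"fingers":0},{"dp":[90,400,0],"angular":[0,0,0.38],"fingers":0},{"dp":[99,440,0],"angular":[0,0,0.4],"fingers":0},{"dp":[107,480,0],"angular":[0,0,0.418],"fingers":0}]'; python3 -c "
from h import *
plan([*C0,265],-19.5)"
```

```text
clock: 18.28
eef_pos: [587.6, -197.4, 259.9]
tcp_rot: [-3.142, 0.002, -0.341]
contact_force: [1.2, 0.5, 0.9]
opening: 1.001
t 18.3 pos [ 587.6 -197.4  259.9] rpy [-1.80e+02  1.00e-01 -1.96e+01] F [1.2 0.5 0.9] open 1.001
dp [45.6 55.5 -5.2] ang [-0.     0.002 -0.001] rows 1.7
```

```bash
python3 -m inch '[{"dp":[23,30,-5],"angular":[0,0,0],"fingers":0},{"dp":[45.6,55.5,-5],"angular":[0,0,0],"fingers":0},{"dp":[45.6,55.5,-5],"angular":[0,0,0],"fingers":0},{"dp":[45.6,55.5,-5],"angular":[0,0,0],"fingers":0},{"dp":[45.6,55.5,-5],"angular":[0,0,0],"fingers":0}]'; python3 -c "
from h import *
plan([*C0,178],-19.5)"
```

```text
clock: 18.7
eef_pos: [611.7, -262.6, 264.9]
tcp_rot: [-3.141, 0.003, -0.34]
contact_force: [-0.3, 0.5, 0.9]
opening: 0.995
t 18.7 pos [ 611.7 -262.6  264.9] rpy [-180.     0.2  -19.5] F [-0.3  0.5  0.9] open 0.995
dp [ 1.4  2.2 86.9] ang [-0.001  0.003 -0.   ] rows 2.1
```

```bash
python3 -m inch '[{"dp":[1.4,2.2,25],"angular":[0,0,0],"fingers":0},{"dp":[1.4,2.2,55],"angular":[0,0,0],"fingers":0},{"dp":[1.4,2.2,78],"angular":[0,0,0],"fingers":0},{"dp":[1.4,2.2,88],"angular":[0,0,0],"fingers":0},{"dp":[1.4,2.2,88],"angular":[0,0,0],"fingers":0},{"dp":[1.4,2.2,88],"angular":[0,0,0],"fingers":0},{"dp":[1.4,2.2,88],"angular":[0,0,0],"fingers":130},{"dp":[1.4,2.2,88],"angular":[0,0,0],"fingers":255},{"dp":[1.4,2.2,88],"angular":[0,0,0],"fingers":255},{"dp":[1.4,2.2,88],"angular":[0,0,0],"fingers":255},{"dp":[1.4,2.2,88],"angular":[0,0,0],"fingers":255},{"dp":[1.4,2.2,88],"angular":[0,0,0],"fingers":255}]' 50; python3 -c "
from h import *
plan([*C0,178],-19.5)"
```

```text
clock: 19.7
eef_pos: [611.8, -265.1, 180.3]
tcp_rot: [-3.141, 0.003, -0.34]
contact_force: [-9.0, 3.5, 10.9]
opening: 0.51
t 19.7 pos [ 611.8 -265.1  180.3] rpy [-1.80e+02  1.00e-01 -1.95e+01] F [-9.   3.5 10.9] open 0.51
dp [ 0.1 -0.2  2.3] ang [-0.     0.003  0.   ] rows 0.1
```

```bash
python3 -m inch '[{"dp":[-1,0,0],"angular":[0,0,-0.02],"fingers":255},{"dp":[-1,0,0],"angular":[0,0,-0.06],"fingers":255},{"dp":[-1,0,0],"angular":[0,0,-0.1],"fingers":255},{"dp":[-1,0,0],"angular":[0,0,-0.15],"fingers":255},{"dp":[-1,0,0],"angular":[0,0,-0.2],"fingers":255},{"dp":[-1,0,0],"angular":[0,0,-0.25],"fingers":255},{"dp":[-1,0,0],"angular":[0,0,-0.3],"fingers":255},{"dp":[-1,0,0],"angular":[0,0,-0.35],"fingers":255},{"dp":[-1,0,0],"angular":[0,0,-0.4],"fingers":255},{"dp":[-1,0,0],"angular":[0,0,-0.45],"fingers":255},{"dp":[-1,0,0],"angular":[0,0,-0.5],"fingers":255},{"dp":[-1,0,0],"angular":[0,0,-0.55],"fingers":255}]'; python3 -c "
from h import *
plan([*C0,178],40.5)"; python3 -m inch '[{"dp":[0,0,0],"angular":[0,0,-0.05],"fingers":255},{"dp":[0,0,0],"angular":[0,0,-0.1],"fingers":255},{"dp":[0,0,0],"angular":[0,0,-0.15],"fingers":255},{"dp":[0,0,0],"angular":[0,0,-0.2],"fingers":255},{"dp":[0,0,0],"angular":[0,0,-0.25],"fingers":255},{"dp":[0,0,0],"angular":[0,0,-0.3],"fingers":255},{"dp":[0,0,0],"angular":[0,0,-0.35],"fingers":255},{"dp":[0,0,0],"angular":[0,0,-0.4],"fingers":255},{"dp":[0,0,0],"angular":[0,0,-0.45],"fingers":255},{"dp":[0,0,0],"angular":[0,0,-0.497],"fingers":255},{"dp":[0,0,0],"angular":[0,0,-0.497],"fingers":255},{"dp":[0,0,0],"angular":[0,0,-0.497],"fingers":255}]'; python3 -c "
from h import *
plan([*C0,178],40.5);snap('side','q',(240,60,390,220),5)"
```

```text
clock: 20.7
eef_pos: [611.2, -265.1, 180.3]
tcp_rot: [-3.141, 0.002, 0.212]
contact_force: [-6.2, 2.4, 9.0]
opening: 0.514
t 20.7 pos [ 611.2 -265.1  180.3] rpy [-1.80e+02  1.00e-01  1.21e+01] F [-6.2  2.4  9. ] open 0.514
dp [0.8 0.1 2.3] ang [-0.001  0.001 -0.495] rows 4.0
clock: 21.7
eef_pos: [610.7, -265.4, 180.3]
tcp_rot: [-3.14, 0.002, 0.708]
contact_force: [-8.8, 1.5, 10.3]
opening: 0.511
t 21.7 pos [ 610.7 -265.4  180.3] rpy [-1.799e+02  1.000e-01  4.050e+01] F [-8.8  1.5 10.3] open 0.511
dp [1.2 0.6 2.3] ang [-0.002  0.002  0.001] rows 0.1
```

View pics/side_q.png

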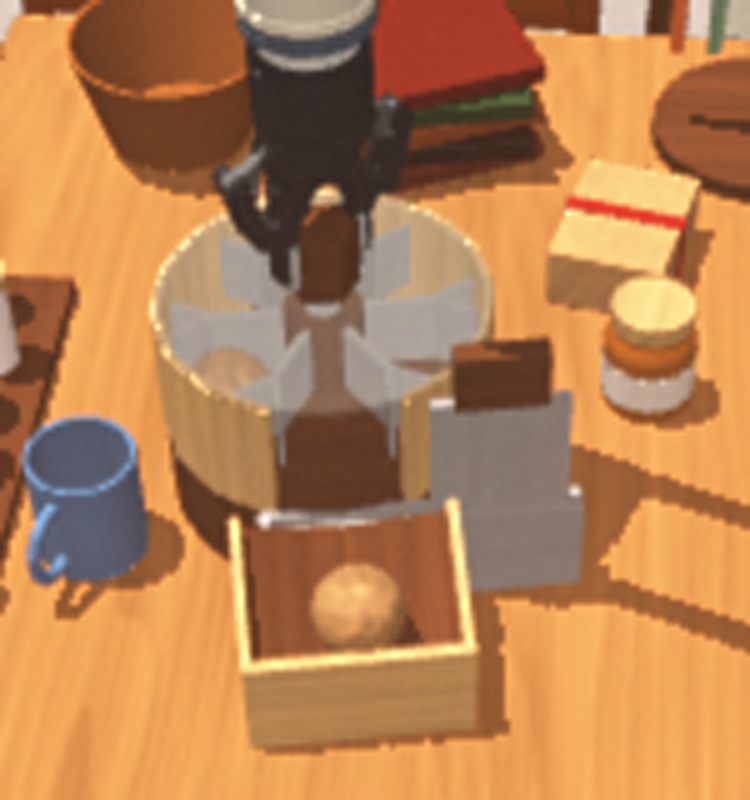

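Ball 2 is in the tray at (358,605), and one ball remains in the drum. Release and rise.

```bash
python3 -m inch '[{"dp":[0,0,0],"angular":[0,0,0],"fingers":120},{"dp":[0,0,0],"angular":[0,0,0],"fingers":0},{"dp":[0,0,0],"angular":[0,0,0],"fingers":0},{"dp":[0,0,0],"angular":[0,0,0],"fingers":0},{"dp":[0,0,-20],"angular":[0,0,0],"fingers":0},{"dp":[0,0,-50],"angular":[0,0,0],"fingers":0},{"dp":[0,0,-80],"angular":[0,0,0],"fingers":0},{"dp":[0,0,-85],"angular":[0,0,0],"fingers":0},{"dp":[0,0,-85],"angular":[0,0,0],"fingers":0}]'; python3 -c "
from h import *
snap('top','r',(330,100,450,210),5);snap('side','r');ballpos('r')
plan([573,-62,160],10.5)"
```

```text
clock: 22.5
eef_pos: [613.8, -265.9, 266.7]
tcp_rot: [3.137, -0.002, 0.707]
contact_force: [-0.2, 0.4, -0.5]
opening: 0.995
side 210 sphere [573.  -59.5  82.7] R 27.5
   disp 209.15524923627424 0.949074911318971
top 177 sphere [573.  -65.3  84.6] R 27.5
   disp 203.40971467278288 1.9203314041548343
t 22.6 pos [ 612.1 -265.2  263.2] rpy [-180.     0.    40.5] F [0.1 0.3 0. ] open 1.003
dp [ 102.3 -179.8  103.2] ang [-0.     0.     0.524] rows 5.5
```

Ball 2 has settled in the same place as ball 1.

```bash
python3 -m inch '[{"dp":[20,-36,0],"angular":[0,0,0.11],"fingers":0},{"dp":[40,-70,0],"angular":[0,0,0.22],"fingers":0},{"dp":[60,-105,20],"angular":[0,0,0.33],"fingers":0},{"dp":[80,-140,50],"angular":[0,0,0.44],"fingers":0},{"dp":[102,-180,80],"angular":[0,0,0.524],"fingers":0},{"dp":[102,-180,103],"angular":[0,0,0.524],"fingers":0},{"dp":[102,-180,103],"angular":[0,0,0.524],"fingers":0},{"dp":[102,-180,103],"angular":[0,0,0.524],"fingers":0},{"dp":[102,-180,103],"angular":[0,0,0.524],"fingers":0}]';  python3 -c "
from h import *
plan([573,-62,60],10.5)
snap('side','s',(260,100,370,220),6)"
```

```text
clock: 23.35
eef_pos: [573.0, -62.5, 160.4]
tcp_rot: [3.142, 0.001, 0.184]
contact_force: [0.3, -0.6, 0.4]
opening: 0.999
t 23.4 pos [573.  -62.5 160.4] rpy [1.80e+02 1.00e-01 1.05e+01] F [ 0.3 -0.6  0.4] open 0.999
dp [  0.2  -0.5 100.4] ang [0.    0.001 0.001] rows 2.4
```

View pics/side_s.png

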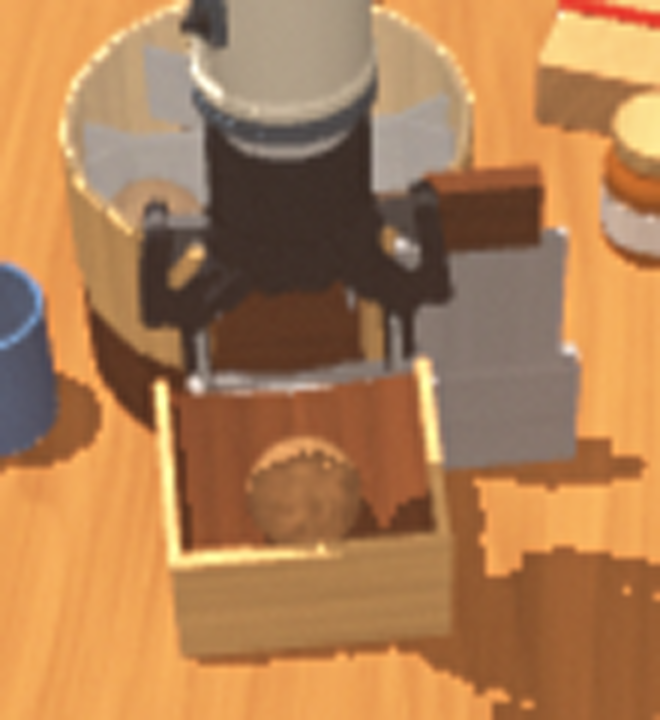

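The gripper is centred over the ball at (305,490). Grasp and lift.

```bash
python3 -m inch '[{"dp":[0,0,25],"angular":[0,0,0],"fingers":0},{"dp":[0,0,50],"angular":[0,0,0],"fingers":0},{"dp":[0,0,72],"angular":[0,0,0],"fingers":0},{"dp":[0,0,88],"angular":[0,0,0],"fingers":0},{"dp":[0,0,98],"angular":[0,0,0],"fingers":0},{"dp":[0,0,99],"angular":[0,0,0],"fingers":0},{"dp":[0,0,99],"angular":[0,0,0],"fingers":130},{"dp":[0,0,99],"angular":[0,0,0],"fingers":255},{"dp":[0,0,99],"angular":[0,0,0],"fingers":255},{"dp":[0,0,99],"angular":[0,0,0],"fingers":255},{"dp":[0,0,99],"angular":[0,0,0],"fingers":255},{"dp":[0,0,99],"angular":[0,0,0],"fingers":255}]' 40;  python3 -m inch '[{"dp":[0,0,-20],"angular":[0,0,0],"fingers":255},{"dp":[0,0,-50],"angular":[0,0,0],"fingers":255},{"dp":[0,0,-85],"angular":[0,0,0],"fingers":255},{"dp":[0,0,-120],"angular":[0,0,0],"fingers":255},{"dp":[0,0,-130],"angular":[0,0,0],"fingers":255},{"dp":[0,0,-130],"angular":[0,0,0],"fingers":255}]';  python3 -c "
from h import *
snap('top','t');snap('side','t',(230,100,420,330),3); crate('t')
plan([444,195,190],4.5)"
```

```text
clock: 24.4
eef_pos: [574.2, -62.4, 63.5]
tcp_rot: [3.141, -0.003, 0.183]
contact_force: [-0.8, -0.7, 7.3]
opening: 0.679
clock: 24.9
eef_pos: [575.2, -62.4, 195.9]
tcp_rot: [3.14, -0.007, 0.183]
contact_force: [0.9, 0.4, 0.2]
opening: 0.681
top crate 326 ((444.0238037109375, 217.20602416992188), (162.4156494140625, 223.75054931640625), 4.457499980926514)
side crate 741 ((443.5506591796875, 222.52261352539062), (162.06048583984375, 226.00526428222656), 4.795835494995117)
t 25.0 pos [572.6 -62.2 191.7] rpy [180.   -0.   10.5] F [-0.4  0.4 -0.5] open 0.68
dp [ -79.7 -276.3    1.6] ang [ 0.    -0.     0.105] rows 6.9
```

View pics/side_t.png

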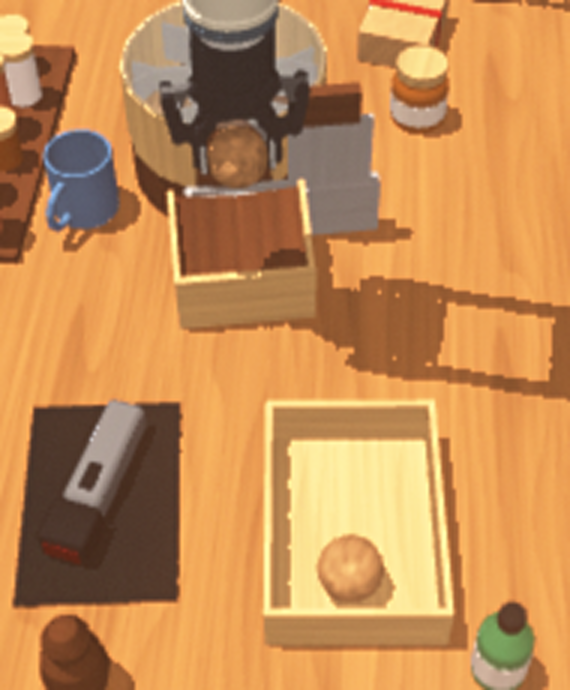

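```bash
python3 -m inch '[{"dp":[-5,-18,0],"angular":[0,0,0],"fingers":255},{"dp":[-14,-50,0],"angular":[0,0,0.02],"fingers":255},{"dp":[-24,-84,0],"angular":[0,0,0.04],"fingers":255},{"dp":[-34,-120,0],"angular":[0,0,0.06],"fingers":255},{"dp":[-44,-156,0],"angular":[0,0,0.08],"fingers":255},{"dp":[-54,-192,0],"angular":[0,0,0.1],"fingers":255},{"dp":[-64,-226,0],"angular":[0,0,0.105],"fingers":255},{"dp":[-72,-258,0],"angular":[0,0,0.105],"fingers":255},{"dp":[-77,-280,0],"angular":[0,0,0.105],"fingers":255},{"dp":[-77,-289,0],"angular":[0,0,0.105],"fingers":255},{"dp":[-77,-289,0],"angular":[0,0,0.105],"fingers":255},{"dp":[-77,-289,10],"angular":[0,0,0.105],"fingers":255}]';  python3 -m inch '[{"dp":[0,0,30],"angular":[0,0,0],"fingers":255},{"dp":[0,0,60],"angular":[0,0,0],"fingers":255},{"dp":[0,0,90],"angular":[0,0,0],"fingers":255},{"dp":[0,0,120],"angular":[0,0,0],"fingers":255},{"dp":[0,0,140],"angular":[0,0,0],"fingers":255},{"dp":[0,0,150],"angular":[0,0,0],"fingers":255},{"dp":[0,0,154],"angular":[0,0,0],"fingers":255},{"dp":[0,0,154],"angular":[0,0,0],"fingers":255}]'; python3 -c "
from h import *
plan([444,208,22],4.5);snap('side','u',(300,200,420,330),5)"
```

```text
clock: 26.0
eef_pos: [445.3, 208.0, 181.8]
tcp_rot: [3.142, -0.001, 0.079]
contact_force: [0.8, 0.2, 0.9]
opening: 0.682
clock: 26.67
eef_pos: [444.4, 206.9, 26.9]
tcp_rot: [3.141, 0.002, 0.077]
contact_force: [-0.9, -0.2, 0.4]
opening: 0.68
t 26.7 pos [444.4 206.9  26.9] rpy [1.8e+02 1.0e-01 4.4e+00] F [-0.9 -0.2  0.4] open 0.68
dp [-0.3 -1.1  4.9] ang [ 0.001  0.002 -0.002] rows 0.1
```

View pics/side_u.png

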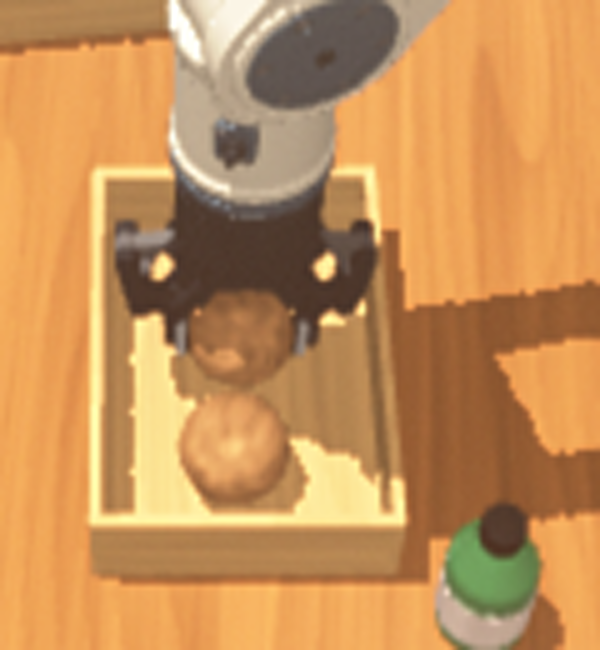

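Ball 2 is in the crate, behind ball 1. Release it and go up.

```bash
python3 -m inch '[{"dp":[0,0,3],"angular":[0,0,0],"fingers":255},{"dp":[0,0,4],"angular":[0,0,0],"fingers":255},{"dp":[0,0,4],"angular":[0,0,0],"fingers":120},{"dp":[0,0,4],"angular":[0,0,0],"fingers":70},{"dp":[0,0,4],"angular":[0,0,0],"fingers":30},{"dp":[0,0,4],"angular":[0,0,0],"fingers":0},{"dp":[0,0,4],"angular":[0,0,0],"fingers":0},{"dp":[0,0,-20],"angular":[0,0,0],"fingers":0},{"dp":[0,0,-60],"angular":[0,0,0],"fingers":0},{"dp":[0,0,-100],"angular":[0,0,0],"fingers":0},{"dp":[0,0,-140],"angular":[0,0,0],"fingers":0},{"dp":[0,0,-180],"angular":[0,0,0],"fingers":0}]'; python3 -m inch '[{"dp":[0,0,-50],"angular":[0,0,0],"fingers":0},{"dp":[0,0,-50],"angular":[0,0,0],"fingers":0},{"dp":[0,0,-50],"angular":[0,0,0],"fingers":0}]'; python3 -c "
from h import *
plan([*C0,265],-19.5);snap('side','v',(230,100,420,330),3)"
```

```text
clock: 27.72
eef_pos: [444.1, 207.8, 209.8]
tcp_rot: [3.142, 0.0, 0.078]
contact_force: [0.6, 0.3, -0.7]
opening: 1.0
clock: 27.97
eef_pos: [446.3, 208.8, 261.4]
tcp_rot: [-3.139, -0.006, 0.078]
contact_force: [-0.2, 1.0, -0.1]
opening: 0.999
t 28.0 pos [446.3 208.8 261.4] rpy [-179.9   -0.4    4.5] F [-0.2  1.  -0.1] open 0.999
dp [128.2 485.3  -4. ] ang [-0.004 -0.006  0.418] rows 12.0
```

View pics/side_v.png

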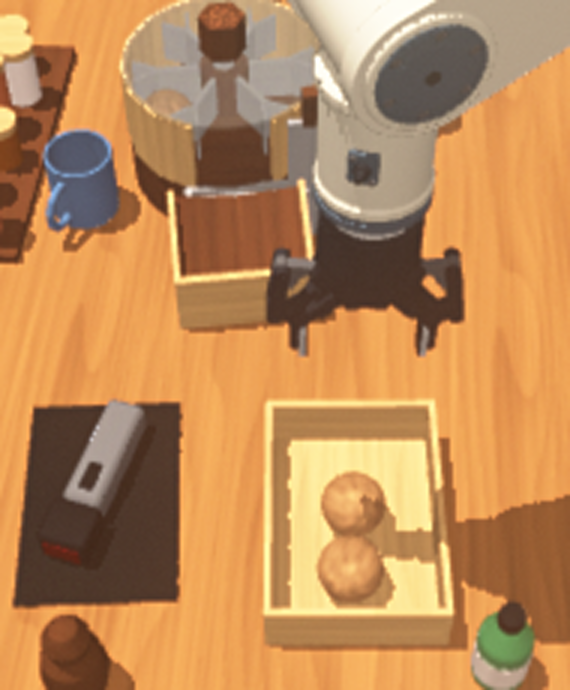

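Two balls are in the crate and one is left in the drum. Back to the knob.

```bash
python3 -m inch '[{"dp":[10,38,-2],"angular":[0,0,0.03],"fingers":0},{"dp":[20,76,-4],"angular":[0,0,0.06],"fingers":0},{"dp":[30,114,-4],"angular":[0,0,0.1],"fingers":0},{"dp":[40,152,-4],"angular":[0,0,0.14],"fingers":0},{"dp":[50,190,-4],"angular":[0,0,0.18],"fingers":0},{"dp":[60,228,-4],"angular":[0,0,0.22],"fingers":0},{"dp":[70,266,-4],"angular":[0,0,0.26],"fingers":0},{"dp":[80,304,-4],"angular":[0,0,0.3],"fingers":0},{"dp":[90,342,-4],"angular":[0,0,0.34],"fingers":0},{"dp":[100,380,-4],"angular":[0,0,0.38],"fingers":0},{"dp":[110,418,-4],"angular":[0,0,0.4],"fingers":0},{"dp":[120,455,-4],"angular":[0,0,0.418],"fingers":0}]'; python3 -c "
from h import *
plan([*C0,265],-19.5)"
```

```text
clock: 29.02
eef_pos: [598.8, -238.0, 258.6]
tcp_rot: [-3.141, 0.004, -0.341]
contact_force: [0.4, 0.0, -0.1]
opening: 1.003
t 29.0 pos [ 598.8 -238.   258.6] rpy [-180.     0.2  -19.6] F [ 0.4  0.  -0.1] open 1.003
dp [21.4 21.  -6.5] ang [-0.     0.004 -0.001] rows 0.7
```

```bash
python3 -m inch '[{"dp":[21,21,-6],"angular":[0,0,0],"fingers":0},{"dp":[21,21,-6],"angular":[0,0,0],"fingers":0},{"dp":[21,21,-6],"angular":[0,0,0],"fingers":0},{"dp":[21,21,-6],"angular":[0,0,0],"fingers":0},{"dp":[21,21,-6],"angular":[0,0,0],"fingers":0}]'; python3 -c "
from h import *
plan([*(C0+[-0.7,0]),178],-19.5)"
```

```text
clock: 29.43
eef_pos: [611.6, -261.7, 266.3]
tcp_rot: [-3.141, 0.003, -0.339]
contact_force: [-0.3, -0.4, -0.1]
opening: 0.998
t 29.4 pos [ 611.6 -261.7  266.3] rpy [-180.     0.2  -19.4] F [-0.3 -0.4 -0.1] open 0.998
dp [ 1.1  3.2 88.3] ang [-0.     0.003  0.001] rows 2.1
```

```bash
python3 -m inch '[{"dp":[0,3.2,25],"angular":[0,0,0],"fingers":0},{"dp":[0,3.2,55],"angular":[0,0,0],"fingers":0},{"dp":[0,3.2,78],"angular":[0,0,0],"fingers":0},{"dp":[0,3.2,88],"angular":[0,0,0],"fingers":0},{"dp":[0,3.2,88],"angular":[0,0,0],"fingers":0},{"dp":[0,3.2,88],"angular":[0,0,0],"fingers":0},{"dp":[0,3.2,88],"angular":[0,0,0],"fingers":130},{"dp":[0,3.2,88],"angular":[0,0,0],"fingers":255},{"dp":[0,3.2,88],"angular":[0,0,0],"fingers":255},{"dp":[0,3.2,88],"angular":[0,0,0],"fingers":255},{"dp":[0,3.2,88],"angular":[0,0,0],"fingers":255},{"dp":[0,3.2,88],"angular":[0,0,0],"fingers":255}]' 50; python3 -c "
from h import *
plan([*C0,178],-19.5)"
```

```text
clock: 30.43
eef_pos: [611.5, -266.2, 181.3]
tcp_rot: [3.142, -0.001, -0.34]
contact_force: [-3.0, 1.1, 7.1]
opening: 0.51
t 30.4 pos [ 611.5 -266.2  181.3] rpy [180.   -0.  -19.5] F [-3.   1.1  7.1] open 0.51
dp [ 0.1 -1.3  3.3] ang [ 0.    -0.001  0.   ] rows 0.1
```

```bash
python3 -m inch '[{"dp":[0,-1,0],"angular":[0,0,-0.02],"fingers":255},{"dp":[0,-1,0],"angular":[0,0,-0.06],"fingers":255},{"dp":[0,-1,0],"angular":[0,0,-0.1],"fingers":255},{"dp":[0,-1,0],"angular":[0,0,-0.15],"fingers":255},{"dp":[0,-1,0],"angular":[0,0,-0.2],"fingers":255},{"dp":[0,-1,0],"angular":[0,0,-0.25],"fingers":255},{"dp":[0,-1,0],"angular":[0,0,-0.3],"fingers":255},{"dp":[0,-1,0],"angular":[0,0,-0.35],"fingers":255},{"dp":[0,-1,0],"angular":[0,0,-0.4],"fingers":255},{"dp":[0,-1,0],"angular":[0,0,-0.45],"fingers":255},{"dp":[0,-1,0],"angular":[0,0,-0.5],"fingers":255},{"dp":[0,-1,0],"angular":[0,0,-0.55],"fingers":255}]'; python3 -c "
from h import *
plan([*C0,178],40.5)"; python3 -m inch '[{"dp":[0,0,0],"angular":[0,0,-0.05],"fingers":255},{"dp":[0,0,0],"angular":[0,0,-0.1],"fingers":255},{"dp":[0,0,0],"angular":[0,0,-0.15],"fingers":255},{"dp":[0,0,0],"angular":[0,0,-0.2],"fingers":255},{"dp":[0,0,0],"angular":[0,0,-0.25],"fingers":255},{"dp":[0,0,0],"angular":[0,0,-0.3],"fingers":255},{"dp":[0,0,0],"angular":[0,0,-0.35],"fingers":255},{"dp":[0,0,0],"angular":[0,0,-0.4],"fingers":255},{"dp":[0,0,0],"angular":[0,0,-0.45],"fingers":255},{"dp":[0,0,0],"angular":[0,0,-0.497],"fingers":255},{"dp":[0,0,0],"angular":[0,0,-0.497],"fingers":255},{"dp":[0,0,0],"angular":[0,0,-0.497],"fingers":255}]'; python3 -c "
from h import *
plan([*C0,178],40.5);snap('side','w',(240,60,390,220),5)"
```

```text
clock: 31.43
eef_pos: [611.5, -266.2, 181.3]
tcp_rot: [3.14, -0.0, 0.211]
contact_force: [-5.8, -1.7, 6.2]
opening: 0.506
t 31.4 pos [ 611.5 -266.2  181.3] rpy [179.9  -0.   12.1] F [-5.8 -1.7  6.2] open 0.506
dp [ 0.8 -1.   3.3] ang [ 0.001  0.    -0.495] rows 4.0
clock: 32.43
eef_pos: [611.5, -266.2, 181.3]
tcp_rot: [3.14, 0.001, 0.707]
contact_force: [-5.2, -3.3, 5.5]
opening: 0.512
t 32.4 pos [ 611.5 -266.2  181.3] rpy [179.9   0.   40.5] F [-5.2 -3.3  5.5] open 0.512
dp [ 1.2 -0.5  3.3] ang [0.001 0.001 0.   ] rows 0.1
```

View pics/side_w.png

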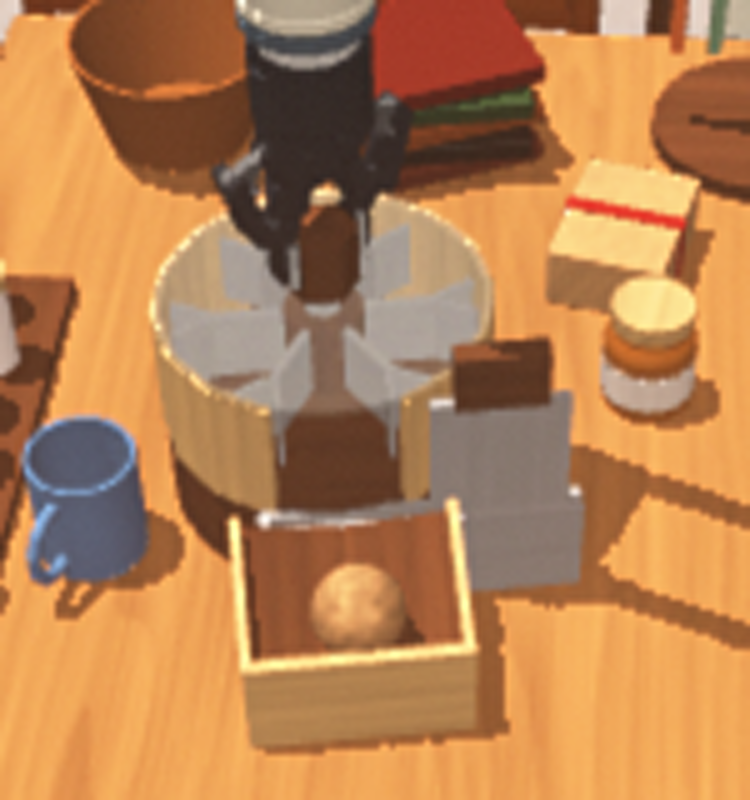

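Ball 3 is out at (358,605) and the drum looks empty. Release, rise, then take the ball.

```bash
python3 -m inch '[{"dp":[0,0,0],"angular":[0,0,0],"fingers":120},{"dp":[0,0,0],"angular":[0,0,0],"fingers":0},{"dp":[0,0,0],"angular":[0,0,0],"fingers":0},{"dp":[0,0,0],"angular":[0,0,0],"fingers":0},{"dp":[0,0,-20],"angular":[0,0,0],"fingers":0},{"dp":[0,0,-50],"angular":[0,0,0],"fingers":0},{"dp":[0,0,-80],"angular":[0,0,0],"fingers":0},{"dp":[0,0,-85],"angular":[0,0,0],"fingers":0},{"dp":[0,0,-85],"angular":[0,0,0],"fingers":0}]'; python3 -c "
from h import *
snap('top','x',(330,100,450,210),5);snap('side','x');ballpos('x')
plan([573,-62,160],10.5)"
```

```text
clock: 33.23
eef_pos: [613.1, -265.7, 267.7]
tcp_rot: [3.137, -0.002, 0.707]
contact_force: [-0.5, 0.2, 0.3]
opening: 0.999
side 206 sphere [573.1 -59.5  83.5] R 27.1
   disp 209.1562744352426 0.8374264061731941
top 181 sphere [572.7 -65.   85.7] R 27.1
   disp 203.77801886323317 2.2347198994939186
t 33.3 pos [ 611.5 -265.   264.2] rpy [-180.     0.    40.5] F [-0.6 -0.5 -0.2] open 0.999
dp [ 102.6 -179.2  104.3] ang [-0.     0.     0.524] rows 5.5
```

View pics/top_x.png

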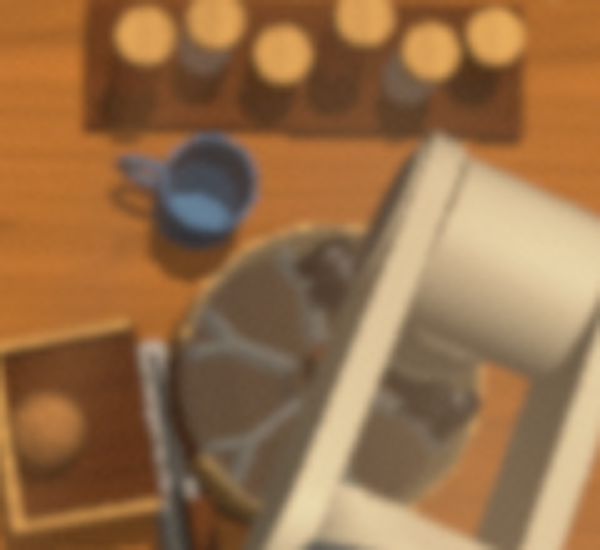

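```bash
python3 -m inch '[{"dp":[20,-36,0],"angular":[0,0,0.11],"fingers":0},{"dp":[40,-70,0],"angular":[0,0,0.22],"fingers":0},{"dp":[60,-105,20],"angular":[0,0,0.33],"fingers":0},{"dp":[80,-140,50],"angular":[0,0,0.44],"fingers":0},{"dp":[102,-180,80],"angular":[0,0,0.524],"fingers":0},{"dp":[102,-180,103],"angular":[0,0,0.524],"fingers":0},{"dp":[102,-180,103],"angular":[0,0,0.524],"fingers":0},{"dp":[102,-180,103],"angular":[0,0,0.524],"fingers":0},{"dp":[102,-180,103],"angular":[0,0,0.524],"fingers":0}]';  python3 -c "
from h import *
plan([573,-62,60],10.5)
snap('top','y',(320,90,450,210),5)"
```

```text
clock: 34.08
eef_pos: [572.4, -62.4, 161.5]
tcp_rot: [3.142, 0.001, 0.184]
contact_force: [-0.4, 0.4, 1.1]
opening: 1.001
t 34.1 pos [572.4 -62.4 161.5] rpy [1.80e+02 1.00e-01 1.05e+01] F [-0.4  0.4  1.1] open 1.001
dp [  0.7  -0.3 101.5] ang [0.    0.001 0.001] rows 2.4
```

View pics/top_y.png

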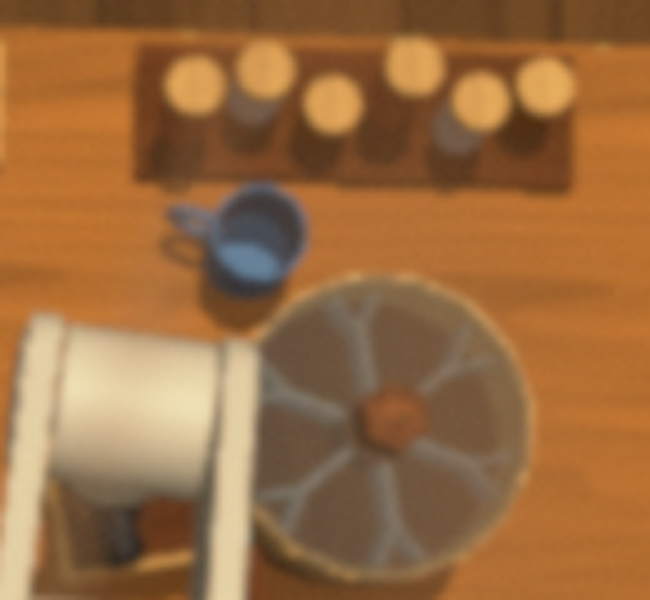

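The top view shows every pocket of the drum empty. Take ball 3.

```bash
python3 -m inch '[{"dp":[0,0,25],"angular":[0,0,0],"fingers":0},{"dp":[0,0,50],"angular":[0,0,0],"fingers":0},{"dp":[0,0,72],"angular":[0,0,0],"fingers":0},{"dp":[0,0,88],"angular":[0,0,0],"fingers":0},{"dp":[0,0,98],"angular":[0,0,0],"fingers":0},{"dp":[0,0,100],"angular":[0,0,0],"fingers":0},{"dp":[0,0,100],"angular":[0,0,0],"fingers":130},{"dp":[0,0,100],"angular":[0,0,0],"fingers":255},{"dp":[0,0,100],"angular":[0,0,0],"fingers":255},{"dp":[0,0,100],"angular":[0,0,0],"fingers":255},{"dp":[0,0,100],"angular":[0,0,0],"fingers":255},{"dp":[0,0,100],"angular":[0,0,0],"fingers":255}]' 40;  python3 -m inch '[{"dp":[0,0,-20],"angular":[0,0,0],"fingers":255},{"dp":[0,0,-50],"angular":[0,0,0],"fingers":255},{"dp":[0,0,-85],"angular":[0,0,0],"fingers":255},{"dp":[0,0,-120],"angular":[0,0,0],"fingers":255},{"dp":[0,0,-130],"angular":[0,0,0],"fingers":255},{"dp":[0,0,-130],"angular":[0,0,0],"fingers":255}]';  python3 -c "
from h import *
snap('top','z');snap('side','z',(230,100,420,330),3); crate('z')
plan([446,147,190],4.5)"
```

```text
clock: 35.13
eef_pos: [573.3, -62.4, 63.4]
tcp_rot: [3.141, -0.002, 0.183]
contact_force: [-1.0, -0.9, 6.9]
opening: 0.677
clock: 35.63
eef_pos: [574.8, -62.3, 196.0]
tcp_rot: [3.139, -0.007, 0.183]
contact_force: [-0.2, 0.4, 0.2]
opening: 0.681
top crate 329 ((443.8384704589844, 217.2993927001953), (162.53440856933594, 224.21038818359375), 4.538003921508789)
side crate 732 ((443.8268127441406, 222.17599487304688), (162.31097412109375, 224.7730712890625), 4.399871349334717)
t 35.7 pos [572.2 -62.  191.8] rpy [180.   -0.   10.5] F [-0.9  0.7 -1.2] open 0.684
dp [ -86.1 -228.5    1.7] ang [ 0.    -0.001  0.105] rows 5.9
```

View pics/side_z.png

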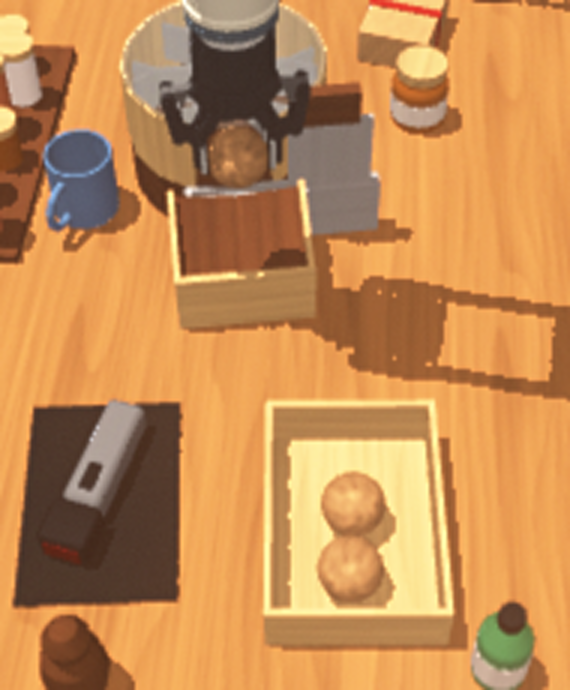

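```bash
python3 -m inch '[{"dp":[-7,-18,0],"angular":[0,0,0],"fingers":255},{"dp":[-18,-48,0],"angular":[0,0,0.02],"fingers":255},{"dp":[-31,-82,0],"angular":[0,0,0.04],"fingers":255},{"dp":[-44,-116,0],"angular":[0,0,0.06],"fingers":255},{"dp":[-57,-150,0],"angular":[0,0,0.08],"fingers":255},{"dp":[-69,-182,0],"angular":[0,0,0.1],"fingers":255},{"dp":[-79,-210,0],"angular":[0,0,0.105],"fingers":255},{"dp":[-86,-228,0],"angular":[0,0,0.105],"fingers":255},{"dp":[-86,-228,0],"angular":[0,0,0.105],"fingers":255},{"dp":[-86,-228,0],"angular":[0,0,0.105],"fingers":255}]';  python3 -m inch '[{"dp":[0,0,30],"angular":[0,0,0],"fingers":255},{"dp":[0,0,60],"angular":[0,0,0],"fingers":255},{"dp":[0,0,90],"angular":[0,0,0],"fingers":255},{"dp":[0,0,115],"angular":[0,0,0],"fingers":255},{"dp":[0,0,130],"angular":[0,0,0],"fingers":255},{"dp":[0,0,140],"angular":[0,0,0],"fingers":255},{"dp":[0,0,140],"angular":[0,0,0],"fingers":255}]'; python3 -c "
from h import *
plan([446,147,22],4.5);snap('side','A',(300,200,420,330),5)"
```

```text
clock: 36.57
eef_pos: [445.0, 146.8, 190.3]
tcp_rot: [3.141, 0.003, 0.08]
contact_force: [-0.6, -0.2, 0.1]
opening: 0.681
clock: 37.15
eef_pos: [445.1, 145.1, 49.4]
tcp_rot: [3.14, 0.004, 0.077]
contact_force: [-0.7, -0.6, -0.4]
opening: 0.679
t 37.1 pos [445.1 145.1  49.4] rpy [179.9   0.2   4.4] F [-0.7 -0.6 -0.4] open 0.679
dp [ 1.2 -1.8 27.4] ang [ 0.001  0.004 -0.001] rows 0.7
```

View pics/side_A.png

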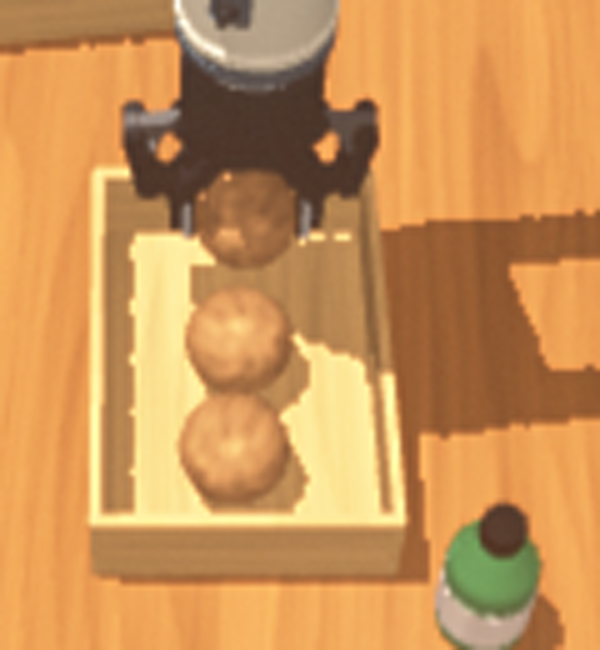

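```bash
python3 -m inch '[{"dp":[0,-2,10],"angular":[0,0,0],"fingers":255},{"dp":[0,-2,18],"angular":[0,0,0],"fingers":255},{"dp":[0,-2,24],"angular":[0,0,0],"fingers":255},{"dp":[0,-2,26],"angular":[0,0,0],"fingers":255},{"dp":[0,-2,26],"angular":[0,0,0],"fingers":255},{"dp":[0,-2,26],"angular":[0,0,0],"fingers":120},{"dp":[0,-2,26],"angular":[0,0,0],"fingers":70},{"dp":[0,-2,26],"angular":[0,0,0],"fingers":30},{"dp":[0,-2,26],"angular":[0,0,0],"fingers":0},{"dp":[0,-2,26],"angular":[0,0,0],"fingers":0},{"dp":[0,-2,0],"angular":[0,0,0],"fingers":0},{"dp":[0,-2,-40],"angular":[0,0,0],"fingers":0}]'; python3 -m inch '[{"dp":[0,0,-40],"angular":[0,0,0],"fingers":0},{"dp":[0,0,-80],"angular":[0,0,0],"fingers":0},{"dp":[0,0,-120],"angular":[0,0,0],"fingers":0},{"dp":[0,0,-150],"angular":[0,0,0],"fingers":0},{"dp":[0,0,-150],"angular":[0,0,0],"fingers":0}]'; python3 -c "
from h import *
plan([*D(117,103),255],-79.5);snap('side','B',(230,100,420,330),3);snap('top','B')"
```

```text
clock: 38.2
eef_pos: [443.6, 147.6, 89.9]
tcp_rot: [3.14, 0.007, 0.078]
contact_force: [0.5, 0.7, 0.2]
opening: 1.0
clock: 38.62
eef_pos: [449.3, 149.5, 248.2]
tcp_rot: [-3.139, -0.01, 0.078]
contact_force: [2.4, 1.3, 0.5]
opening: 1.002
t 38.6 pos [449.3 149.5 248.2] rpy [-179.9   -0.6    4.5] F [2.4 1.3 0.5] open 1.002
dp [ 15.2 320.4  -7.4] ang [-0.009 -0.006  1.466] rows 11.7
```

View pics/side_B.png

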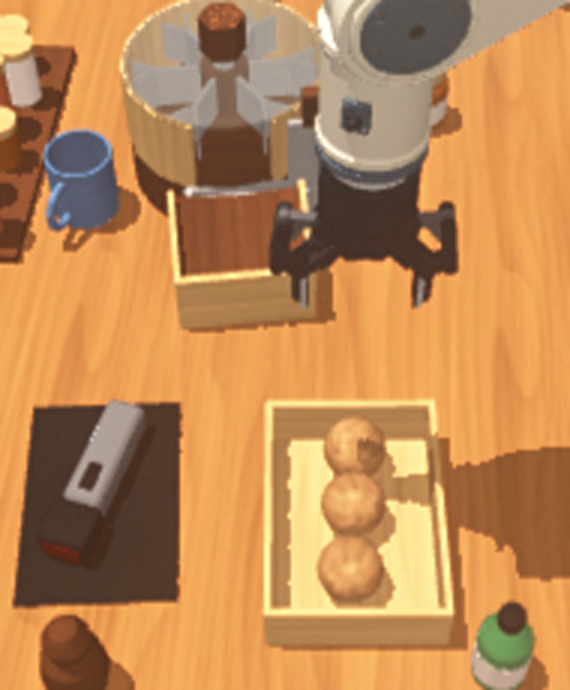

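All three balls are in the crate. Next is the gate.

```bash
python3 -c "
from h import *
plan([490.4,-171.4,255],-79.5)"; python3 -m inch '[{"dp":[0,28,-5],"angular":[0,0,0.12],"fingers":0},{"dp":[0,56,-7],"angular":[0,0,0.24],"fingers":0},{"dp":[2,84,-7],"angular":[0,0,0.36],"fingers":0},{"dp":[4,112,-7],"angular":[0,0,0.48],"fingers":0},{"dp":[6,140,-7],"angular":[0,0,0.60],"fingers":0},{"dp":[8,168,-7],"angular":[0,0,0.72],"fingers":0},{"dp":[10,196,-7],"angular":[0,0,0.84],"fingers":0},{"dp":[12,224,-7],"angular":[0,0,0.96],"fingers":0},{"dp":[14,252,-7],"angular":[0,0,1.08],"fingers":0},{"dp":[16,280,-7],"angular":[0,0,1.2],"fingers":0},{"dp":[16,300,-7],"angular":[0,0,1.32],"fingers":0},{"dp":[16,322,-7],"angular":[0,0,1.44],"fingers":0}]'; python3 -m inch '[{"dp":[0,0,0],"angular":[0,0,0.025],"fingers":0},{"dp":[0,0,0],"angular":[0,0,0.025],"fingers":0},{"dp":[0,0,0],"angular":[0,0,0.025],"fingers":0}]'; python3 -c "
from h import *
plan([490.4,-171.4,255],-79.5)"
```

```text
t 38.7 pos [446.8 148.6 243. ] rpy [-180.    -0.2    4.5] F [-0.2 -0.4 -0.7] open 0.998
dp [ 18.6 322.5 -12.1] ang [-0.003 -0.002  1.466] rows 11.7
clock: 39.72
eef_pos: [486.1, -172.3, 246.6]
tcp_rot: [3.139, 0.002, -1.369]
contact_force: [0.6, -0.2, -1.3]
opening: 0.999
clock: 39.97
eef_pos: [486.2, -171.0, 247.1]
tcp_rot: [3.139, 0.002, -1.386]
contact_force: [0.2, 0.4, -1.0]
opening: 0.996
t 40.0 pos [ 486.2 -171.   247.1] rpy [ 1.799e+02  1.000e-01 -7.940e+01] F [ 0.2  0.4 -1. ] open 0.996
dp [ 1.1 -4.  -7.9] ang [0.003 0.002 0.001] rows 0.2
```

```bash
python3 -m inch '[{"dp":[1,-4,0],"angular":[0,0,0],"fingers":0},{"dp":[1,-4,20],"angular":[0,0,0],"fingers":0},{"dp":[1,-4,45],"angular":[0,0,0],"fingers":0},{"dp":[1,-4,62],"angular":[0,0,0],"fingers":0},{"dp":[1,-4,68],"angular":[0,0,0],"fingers":0},{"dp":[1,-4,68],"angular":[0,0,0],"fingers":0},{"dp":[1,-4,68],"angular":[0,0,0],"fingers":0}]'; python3 -c "
from h import *
plan([490.4,-171.4,178],-79.5);snap('side','C',(240,60,390,170),5)"
```

```text
clock: 40.55
eef_pos: [491.7, -171.2, 181.1]
tcp_rot: [3.142, 0.0, -1.386]
contact_force: [-0.2, 0.2, 0.5]
opening: 1.0
t 40.5 pos [ 491.7 -171.2  181.1] rpy [180.    0.  -79.4] F [-0.2  0.2  0.5] open 1.0
dp [-0.   1.3  3.1] ang [0.    0.    0.002] rows 0.1
```

View pics/side_C.png

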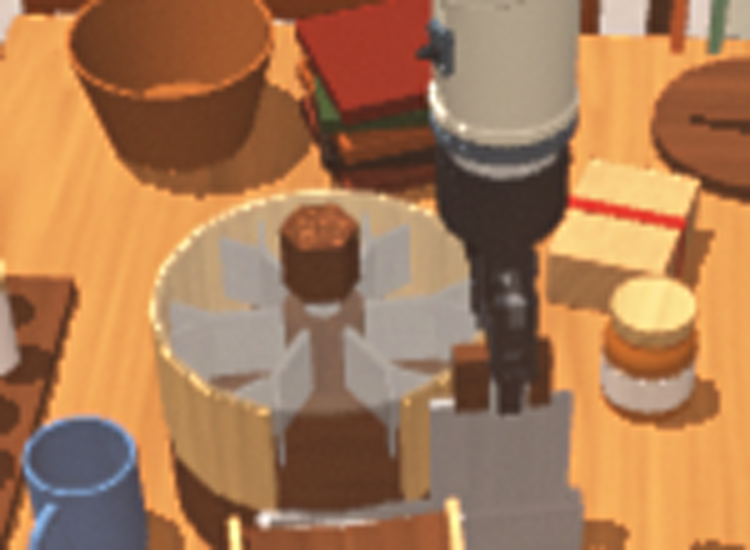

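```bash
python3 -m inch '[{"dp":[0,1,3],"angular":[0,0,0],"fingers":150},{"dp":[0,1,3],"angular":[0,0,0],"fingers":255},{"dp":[0,1,3],"angular":[0,0,0],"fingers":255},{"dp":[0,1,3],"angular":[0,0,0],"fingers":255},{"dp":[0,1,3],"angular":[0,0,0],"fingers":255},{"dp":[0,1,3],"angular":[0,0,0],"fingers":255},{"dp":[0,1,3],"angular":[0,0,0],"fingers":255},{"dp":[0,1,3],"angular":[0,0,0],"fingers":255},{"dp":[0,1,3],"angular":[0,0,0],"fingers":255}]' 90; python3 -c "
from h import *
plan([490.4,-171.4,178],-79.5)"; python3 -m inch '[{"dp":[0,0,-7],"angular":[0,0,0],"fingers":255},{"dp":[0,0,-14],"angular":[0,0,0],"fingers":255},{"dp":[0,0,-21],"angular":[0,0,0],"fingers":255},{"dp":[0,0,-28],"angular":[0,0,0],"fingers":255},{"dp":[0,0,-28],"angular":[0,0,0],"fingers":255},{"dp":[0,0,-28],"angular":[0,0,0],"fingers":255}]';python3 -c "
from h import *
plan([591.9,-152.5,206],-79.5);snap('side','E',(240,60,390,170),5)"
```

```text
clock: 41.35
eef_pos: [490.5, -171.6, 178.3]
tcp_rot: [-3.141, 0.0, -1.387]
contact_force: [-0.8, 1.9, 6.0]
opening: 0.17
t 41.4 pos [ 490.5 -171.6  178.3] rpy [-180.     0.   -79.5] F [-0.8  1.9  6. ] open 0.17
dp [-0.2  0.   0.3] ang [-0.  0.  0.] rows 0.0
clock: 41.85
eef_pos: [490.6, -171.7, 206.5]
tcp_rot: [-3.141, -0.0, -1.387]
contact_force: [0.1, 1.3, -1.3]
opening: 0.167
t 41.9 pos [ 490.6 -171.7  206.5] rpy [-179.9   -0.   -79.5] F [ 0.1  1.3 -1.3] open 0.167
dp [  -0.4 -103.1    0.6] ang [-0.001 -0.     0.   ] rows 2.5
```

View pics/side_E.png

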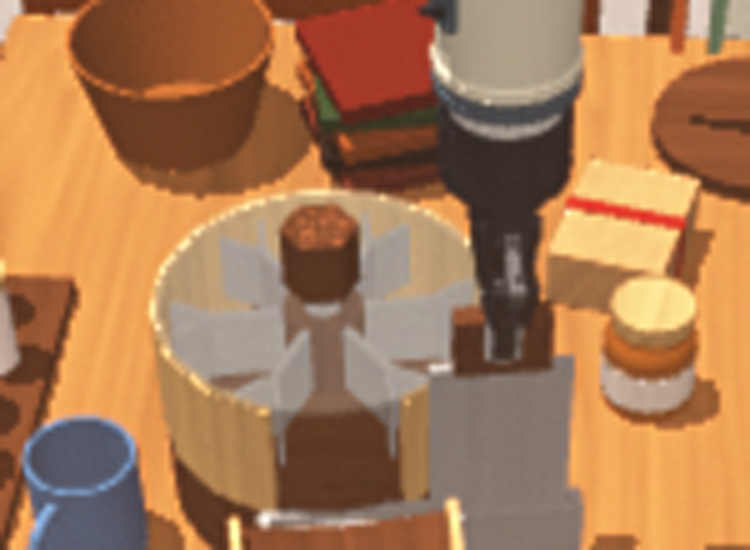

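The gate is lifted. Slide it back.

```bash
python3 -m inch '[{"dp":[0,-10,0],"angular":[0,0,0],"fingers":255},{"dp":[0,-22,0],"angular":[0,0,0],"fingers":255},{"dp":[0,-36,0],"angular":[0,0,0],"fingers":255},{"dp":[0,-50,0],"angular":[0,0,0],"fingers":255},{"dp":[0,-64,0],"angular":[0,0,0],"fingers":255},{"dp":[0,-78,0],"angular":[0,0,0],"fingers":255},{"dp":[0,-90,0],"angular":[0,0,0],"fingers":255},{"dp":[0,-98,0],"angular":[0,0,0],"fingers":255},{"dp":[0,-103,0],"angular":[0,0,0],"fingers":255},{"dp":[0,-103,0],"angular":[0,0,0],"fingers":255},{"dp":[0,-103,0],"angular":[0,0,0],"fingers":255}]'; python3 -c "
from h import *
plan([591.9,-152.5,178],-79.5)"; python3 -m inch '[{"dp":[0,0,6],"angular":[0,0,0],"fingers":255},{"dp":[0,0,12],"angular":[0,0,0],"fingers":255},{"dp":[0,0,18],"angular":[0,0,0],"fingers":255},{"dp":[0,0,23],"angular":[0,0,0],"fingers":255},{"dp":[0,0,27],"angular":[0,0,0],"fingers":255},{"dp":[0,0,28],"angular":[0,0,0],"fingers":255},{"dp":[0,0,28],"angular":[0,0,0],"fingers":255}]';python3 -c "
from h import *
plan([591.9,-152.5,178],-79.5);snap('side','F',(240,60,390,170),5)"
```

```text
clock: 42.82
eef_pos: [591.7, -152.8, 205.6]
tcp_rot: [3.141, 0.0, -1.387]
contact_force: [0.8, 1.6, -1.3]
opening: 0.169
t 42.8 pos [ 591.7 -152.8  205.6] rpy [180.    0.  -79.5] F [ 0.8  1.6 -1.3] open 0.169
dp [-0.3 -0.3 27.6] ang [0.    0.    0.001] rows 0.7
clock: 43.4
eef_pos: [591.4, -153.0, 178.4]
tcp_rot: [3.141, 0.0, -1.387]
contact_force: [-3.9, 2.2, 8.2]
opening: 0.171
t 43.4 pos [ 591.4 -153.   178.4] rpy [180.    0.  -79.5] F [-3.9  2.2  8.2] open 0.171
dp [-0.4 -0.6  0.4] ang [0. 0. 0.] rows 0.0
```

View pics/side_F.png

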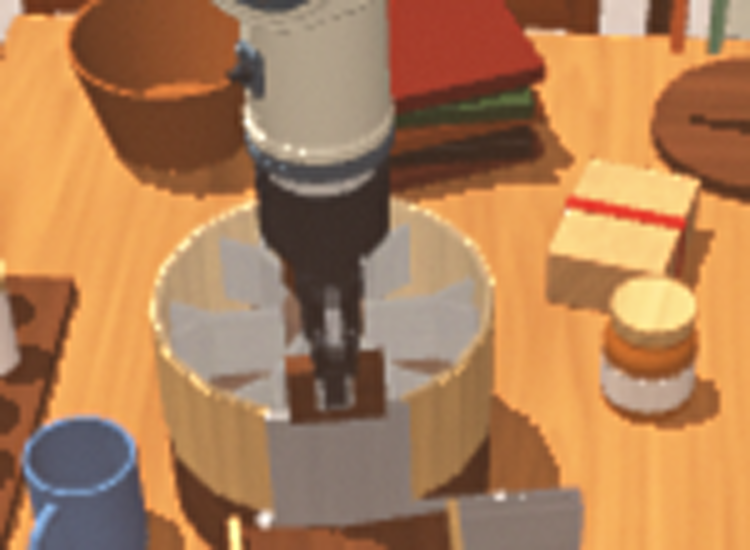

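```bash
python3 -m inch '[{"dp":[0,0,0],"angular":[0,0,0],"fingers":180},{"dp":[0,0,0],"angular":[0,0,0],"fingers":0},{"dp":[0,0,0],"angular":[0,0,0],"fingers":0},{"dp":[0,0,0],"angular":[0,0,0],"fingers":0},{"dp":[0,0,0],"angular":[0,0,0],"fingers":0},{"dp":[0,0,0],"angular":[0,0,0],"fingers":0},{"dp":[0,0,-30],"angular":[0,0,0],"fingers":0},{"dp":[0,0,-60],"angular":[0,0,0],"fingers":0},{"dp":[0,0,-80],"angular":[0,0,0],"fingers":0},{"dp":[0,0,-80],"angular":[0,0,0],"fingers":0}]';  python3 - <<'E'
from h import *
p,d=snap('side','G',(240,60,390,170),5)
p,d=snap('top','G',(130,120,310,260),4)
for n in('top','side'):
    p,d=load(n,'G');C=cloud(n,d);Z=C[...,2]
    q=C[...,:2]-C0;X=q@EX;Y=q@EY
    m=(abs(X-117)<20)&(abs(Y)<60)&(Z>190)&(Z<215);print(n,'tab',m.sum(),(Y[m].min()+Y[m].max())/2 if m.sum() else 0,Z[m].max() if m.sum() else 0)
    m=(C[...,0]>600)&(C[...,0]<760)&(C[...,1]>40)&(C[...,1]<235)&(Z>22)&(Z<45)
    print(' scn',m.sum(),cv2.minAreaRect(C[m][:,:2].astype(np.float32)))
    hs=cv2.cvtColor(p,cv2.COLOR_BGR2HSV); m2=m&(hs[...,2]>90)&(hs[...,1]<80); print(' handle',m2.sum(),cv2.minAreaRect(C[m2][:,:2].astype(np.float32)))
    m=(C[...,0]>480)&(C[...,0]<700)&(C[...,1]>330)&(C[...,1]<480)&(Z>60)
    if m.sum()>5:
        print(' label',m.sum(),C[m].min(0),C[m].max(0))
    m=(C[...,0]>580)&(C[...,0]<740)&(C[...,1]>220)&(C[...,1]<330)&(Z>50)&(Z<130)
    print(' doll',m.sum(),np.median(C[m],0) if m.sum() else 0, C[m].max(0) if m.sum() else 0)
p,d=load('top','G');C=cloud('top',d)
for v in range(176,216,4): print(v,[C[v,u].round(0).tolist() for u in range(168,192,4)])
E
```

```text
clock: 44.28
eef_pos: [594.0, -153.6, 262.7]
tcp_rot: [-3.135, -0.003, -1.387]
contact_force: [0.4, -0.1, -0.2]
opening: 0.997
top tab 34 18.55864673382149 211.53197467740756
 scn 414 ((692.5025634765625, 157.0338897705078), (165.44769287109375, 47.873680114746094), 76.01683807373047)
 handle 206 ((689.607177734375, 138.3852081298828), (111.69635009765625, 37.700477600097656), 74.7177505493164)
 label 140 [496.74371606 330.27322523  60.05383132] [696.81739592 405.33956362 117.38729634]
 doll 0 0 0
side tab 140 1.1450746891567007 208.9161294418293
 scn 690 ((694.75927734375, 160.99818420410156), (158.62973022460938, 48.67974853515625), 78.893798828125)
 handle 416 ((689.1655883789062, 143.06961059570312), (116.52162170410156, 38.78484344482422), 77.96404266357422)
 label 389 [481.29565405 331.53724188  60.08570538] [699.02574018 412.85704403 113.31062262]
 doll 0 0 0
176 [[603.0, 636.0, -3.0], [602.0, 616.0, 6.0], [603.0, 601.0, 0.0], [604.0, 586.0, -4.0], [603.0, 565.0, 9.0], [605.0, 553.0, -4.0]]
180 [[586.0, 633.0, 3.0], [586.0, 617.0, 2.0], [587.0, 602.0, -3.0], [587.0, 583.0, 3.0
[... 447 characters left out ...]
544.0, 11.0]]
196 [[520.0, 632.0, -2.0], [512.0, 547.0, 174.0], [513.0, 541.0, 148.0], [516.0, 539.0, 112.0], [519.0, 542.0, 63.0], [521.0, 541.0, 18.0]]
200 [[504.0, 632.0, -6.0], [497.0, 546.0, 173.0], [498.0, 537.0, 157.0], [500.0, 538.0, 113.0], [503.0, 540.0, 66.0], [505.0, 539.0, 22.0]]
204 [[488.0, 630.0, -3.0], [488.0, 614.0, -4.0], [483.0, 536.0, 159.0], [485.0, 537.0, 115.0], [487.0, 538.0, 68.0], [489.0, 536.0, 29.0]]
208 [[471.0, 628.0, 0.0], [471.0, 609.0, 7.0], [468.0, 534.0, 161.0], [470.0, 533.0, 125.0], [471.0, 533.0, 81.0], [473.0, 533.0, 36.0]]
212 [[455.0, 626.0, 4.0], [455.0, 610.0, 2.0], [456.0, 594.0, 0.0], [456.0, 575.0, 8.0], [457.0, 560.0, 4.0], [457.0, 544.0, 2.0]]
```

View pics/side_G.png

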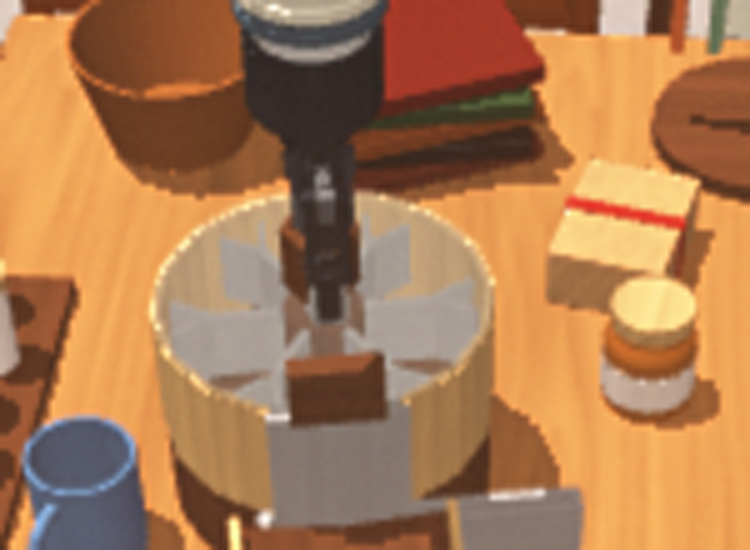

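View pics/top_G.png

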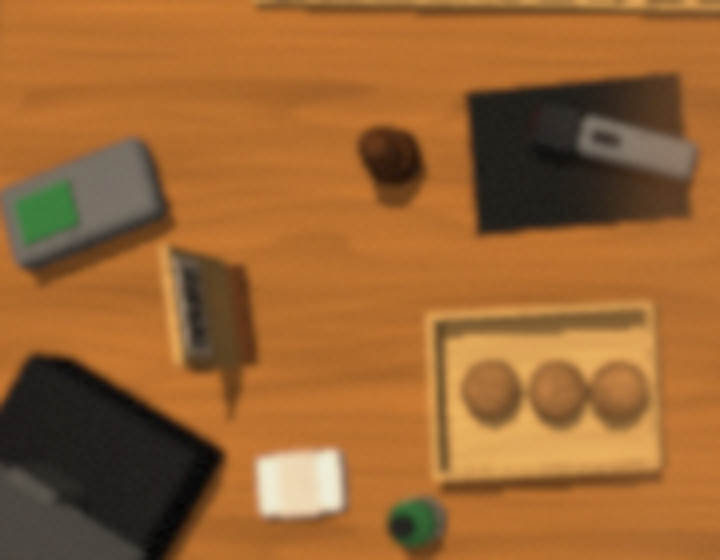

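```bash
python3 - <<'E'
from h import *
acc=[]
for t in('a','b','n','r','t','z','B','G'):
  try: p,d=load('top',t)
  except Exception as e: continue
  C=cloud('top',d)[180:214,164:196]; acc.append(C[(C[...,2]>25)&(C[...,2]<163)&(C[...,1]<565)&(C[...,1]>520)])
A=np.concatenate(acc); print(len(A))
# plane y = a x + b z + c robust
w=np.ones(len(A),bool)
for _ in range(5):
    s=np.linalg.lstsq(np.c_[A[w][:,0],A[w][:,2],np.ones(w.sum())],A[w][:,1],rcond=None)[0]
    r_=A[:,1]-np.c_[A[:,0],A[:,2],np.ones(len(A))]@s; w=abs(r_)<2.5*r_[w].std()
print('plane',s,'std',r_[w].std(),'label yaw',90+np.degrees(np.arctan(s[0])))
m=w&(A[:,2]>60)&(A[:,2]<160); print('x extent',A[m][:,0].min(),A[m][:,0].max(),np.percentile(A[m][:,0],[1,50,99]))
x0=A[m][:,0];mid=(x0.min()+x0.max())/2;print('center',mid,s[0]*mid+s[1]*130+s[2])
# white label pixels
p,d=load('top','G');q=p[175:220,160:200];cv2.imwrite('pics/lab.png',cv2.resize(q,None,fx=14,fy=14,interpolation=cv2.INTER_NEAREST))
E
```

```text
2940
plane [ 1.88613939e-01 -7.57899020e-03  4.44951269e+02] std 1.3685924947282941 label yaw 100.68129923331595
x extent 457.9339850746429 567.8743883737618 [458.94789838 512.48676059 566.56479777]
center 512.9041867242024 540.7068791812738
```

View pics/lab.png

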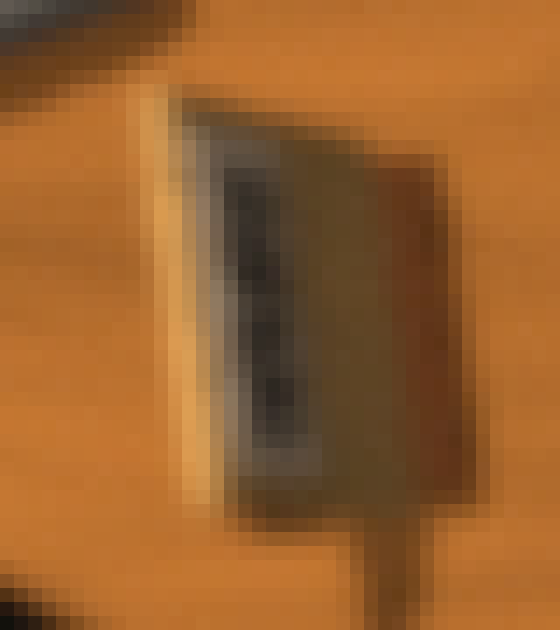

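```bash
python3 -c "
from h import *
plan([693.4,158,150],-13)
p,d=load('top','G');C=cloud('top',d)
hs=cv2.cvtColor(p,cv2.COLOR_BGR2HSV);m=((hs[...,2]<70)&(hs[...,1]<140)).astype(np.uint8);m[:, :240]=0;m[:,310:]=0;m[:130]=0;m[185:]=0
q=np.argwhere(m>0)[:,::-1];print(len(q));X=onplane('top',q,3.)
print('mat',cv2.minAreaRect(X[:,:2].astype(np.float32)))
for n in ('side',):
  p,d=load(n,'G');hs=cv2.cvtColor(p,cv2.COLOR_BGR2HSV);m=((hs[...,2]<70)).astype(np.uint8);m[:,:228]=0;m[:,296:]=0;m[:228]=0;m[303:]=0
  m=cv2.morphologyEx(m,cv2.MORPH_OPEN,np.ones((3,3)))
  q=np.argwhere(m>0)[:,::-1];print(len(q));X=onplane(n,q,3.);print('mat',cv2.minAreaRect(X[:,:2].astype(np.float32)))
"
```

```text
t 44.4 pos [ 591.9 -153.   258.4] rpy [-179.9   -0.   -79.5] F [0.1 0.5 0.9] open 0.999
dp [-287.3 -156.4  108.5] ang [-1.00e-03 -2.00e-03 -1.16e+00] rows 9.3
1162
mat ((684.0114135742188, 218.3116455078125), (139.8898162841797, 171.4053955078125), 6.5606207847595215)
69
mat ((689.9175415039062, 219.21701049804688), (48.21812057495117, 14.842582702636719), 75.14822387695312)
```

```bash
python3 -m inch '[{"dp":[-29,-16,0],"angular":[0,0,-0.1],"fingers":0},{"dp":[-58,-32,0],"angular":[0,0,-0.2],"fingers":0},{"dp":[-87,-48,0],"angular":[0,0,-0.31],"fingers":0},{"dp":[-116,-64,0],"angular":[0,0,-0.42],"fingers":0},{"dp":[-145,-80,0],"angular":[0,0,-0.53],"fingers":0},{"dp":[-174,-96,10],"angular":[0,0,-0.64],"fingers":0},{"dp":[-203,-112,30],"angular":[0,0,-0.76],"fingers":0},{"dp":[-232,-128,50],"angular":[0,0,-0.88],"fingers":0},{"dp":[-261,-144,70],"angular":[0,0,-1.0],"fingers":0},{"dp":[-287,-156,90],"angular":[0,0,-1.1],"fingers":0},{"dp":[-287,-156,108],"angular":[0,0,-1.16],"fingers":0},{"dp":[-287,-156,108],"angular":[0,0,-1.16],"fingers":0}]'; python3 -m inch '[{"dp":[0,0,0],"angular":[0,0,0],"fingers":0},{"dp":[0,0,0],"angular":[0,0,0],"fingers":0}]'; python3 -c "
from h import *
plan([693.4,158,6],-13)
snap('side','H',(220,180,330,330),5)
print(onplane('top',[(246.75,143.75),(300,138.75),(302.5,174.25),(250,179.25)],3.))
"
```

```text
clock: 45.38
eef_pos: [689.1, 158.8, 143.4]
tcp_rot: [3.138, 0.008, -0.222]
contact_force: [-0.9, -0.5, 0.2]
opening: 1.0
clock: 45.55
eef_pos: [692.4, 157.0, 149.9]
tcp_rot: [3.141, 0.0, -0.23]
contact_force: [0.1, -0.0, -0.1]
opening: 0.998
t 45.5 pos [692.4 157.  149.9] rpy [180.    0.  -13.2] F [ 0.1 -0.  -0.1] open 0.998
dp [  0.8  -1.3 143.9] ang [ 0.     0.    -0.003] rows 3.5
[[742.7817738  313.08898992   3.        ]
 [768.58072614  95.55258846   3.        ]
 [622.95622752  81.00781951   3.        ]
 [597.14206086 294.01327906   3.        ]]
```

View pics/side_H.png

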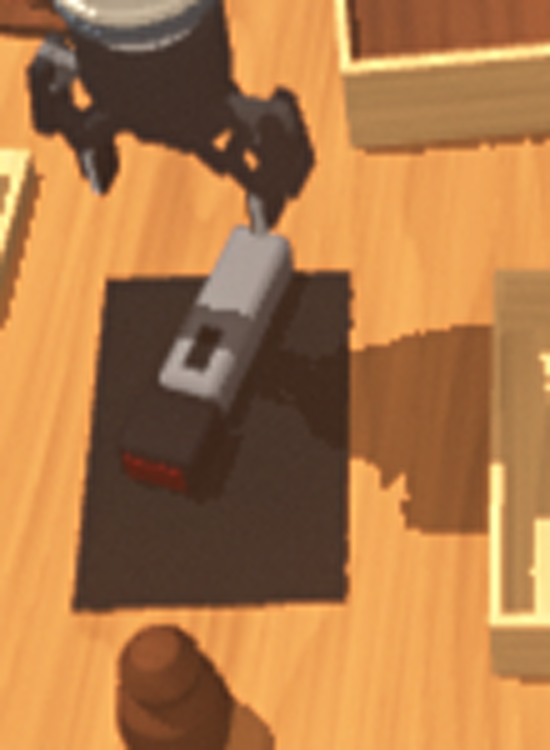

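```bash
python3 -c "
from h import *
q=np.array([(237,230),(291,240),(161,378),(221,398),(123,455),(187,472)])/5+[220,180]
X=onplane('side',q,38.);print(X.round(1))
t=(X[0]+X[1])/2;h=(X[2]+X[3])/2;print(t,h,np.degrees(np.arctan2((h-t)[1],(h-t)[0])),np.linalg.norm(h-t))
u=(h-t)/np.linalg.norm(h-t);print('origin est',h-38*u,t+82*u)
"
```

```text
[[689.   86.6  38. ]
 [655.6  91.5  38. ]
 [715.4 192.4  38. ]
 [679.1 202.8  38. ]
 [727.2 243.3  38. ]
 [689.9 251.1  38. ]]
[672.26653897  89.0571386   38.        ] [697.21470111 197.61249455  38.        ] 77.05704587144066 111.38525979570188
origin est [688.70342984 160.57793959  38.        ] [690.63296644 168.97380984  38.        ]
```

```bash
python3 -m inch '[{"dp":[0,-2,30],"angular":[0,0,0],"fingers":0},{"dp":[0,-2,65],"angular":[0,0,0],"fingers":0},{"dp":[0,-2,100],"angular":[0,0,0],"fingers":0},{"dp":[0,-2,125],"angular":[0,0,0],"fingers":0},{"dp":[0,-2,138],"angular":[0,0,0],"fingers":0},{"dp":[0,-2,142],"angular":[0,0,0],"fingers":0},{"dp":[0,-2,142],"angular":[0,0,0],"fingers":0},{"dp":[0,-2,142],"angular":[0,0,0],"fingers":0}]'; python3 -c "
from h import *
plan([691.5,160,6],-13)
snap('side','I',(220,180,330,330),5)
"
```

```text
clock: 46.27
eef_pos: [694.4, 159.6, 9.9]
tcp_rot: [-3.14, -0.003, -0.228]
contact_force: [0.2, 0.3, 1.4]
opening: 0.999
t 46.3 pos [694.4 159.6   9.9] rpy [-1.799e+02 -1.000e-01 -1.310e+01] F [0.2 0.3 1.4] open 0.999
dp [-3.   0.3  3.9] ang [-0.001 -0.003 -0.001] rows 0.1
```

View pics/side_I.png

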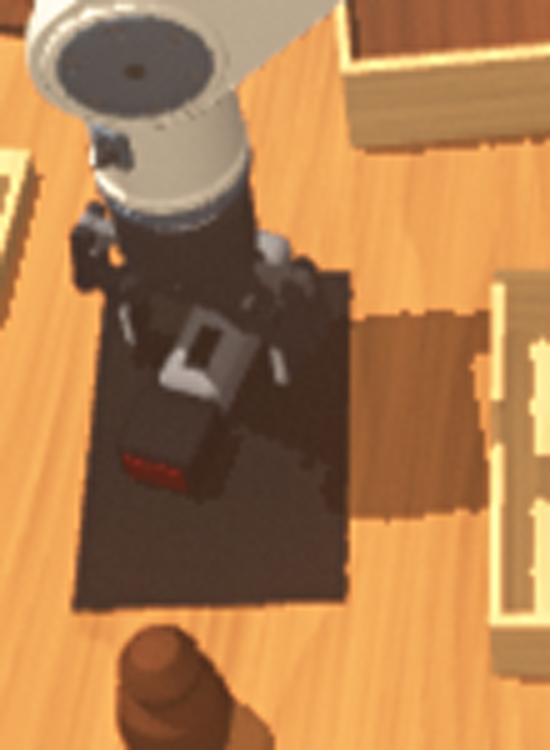

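```bash
python3 -m inch '[{"dp":[-3,0,3],"angular":[0,0,0],"fingers":0},{"dp":[-3,0,3],"angular":[0,0,0],"fingers":60},{"dp":[-3,0,3],"angular":[0,0,0],"fingers":120},{"dp":[-3,0,3],"angular":[0,0,0],"fingers":255},{"dp":[-3,0,3],"angular":[0,0,0],"fingers":255},{"dp":[-3,0,3],"angular":[0,0,0],"fingers":255},{"dp":[-3,0,3],"angular":[0,0,0],"fingers":255},{"dp":[-3,0,3],"angular":[0,0,0],"fingers":255},{"dp":[-3,0,3],"angular":[0,0,0],"fingers":255},{"dp":[-3,0,3],"angular":[0,0,0],"fingers":255}]' 70; python3 -c "
from h import *
plan([691.5,160,6],-13)
"
```

```text
clock: 47.15
eef_pos: [690.7, 160.5, 5.5]
tcp_rot: [-3.141, -0.001, -0.227]
contact_force: [-0.9, -0.1, 4.7]
opening: 0.458
t 47.1 pos [690.7 160.5   5.5] rpy [-1.8e+02 -1.0e-01 -1.3e+01] F [-0.9 -0.1  4.7] open 0.458
dp [ 0.9  0.3 -0.5] ang [-0.001 -0.001 -0.   ] rows 0.0
```

```bash
python3 -m inch '[{"dp":[0,0,-10],"angular":[0,0,0],"fingers":255},{"dp":[0,0,-25],"angular":[0,0,0],"fingers":255},{"dp":[0,0,-45],"angular":[0,0,0],"fingers":255},{"dp":[0,0,-70],"angular":[0,0,0],"fingers":255},{"dp":[0,0,-95],"angular":[0,0,0],"fingers":255},{"dp":[0,0,-120],"angular":[0,0,0],"fingers":255},{"dp":[0,0,-140],"angular":[0,0,0],"fingers":255},{"dp":[0,0,-150],"angular":[0,0,0],"fingers":255},{"dp":[0,0,-150],"angular":[0,0,0],"fingers":255},{"dp":[0,0,-150],"angular":[0,0,0],"fingers":255}]'; python3 -c "
from h import *
plan([690,160,155],-13)
snap('side','J',(220,130,330,280),5);snap('top','J',(230,100,320,200),7)
"
```

```text
clock: 47.98
eef_pos: [689.9, 160.4, 155.1]
tcp_rot: [-3.141, -0.0, -0.227]
contact_force: [-0.4, -1.0, -2.4]
opening: 0.457
t 48.0 pos [689.9 160.4 155.1] rpy [-180.   -0.  -13.] F [-0.4 -1.  -2.4] open 0.457
dp [0.2 0.3 0.1] ang [-0. -0. -0.] rows 0.0
```

View pics/side_J.png

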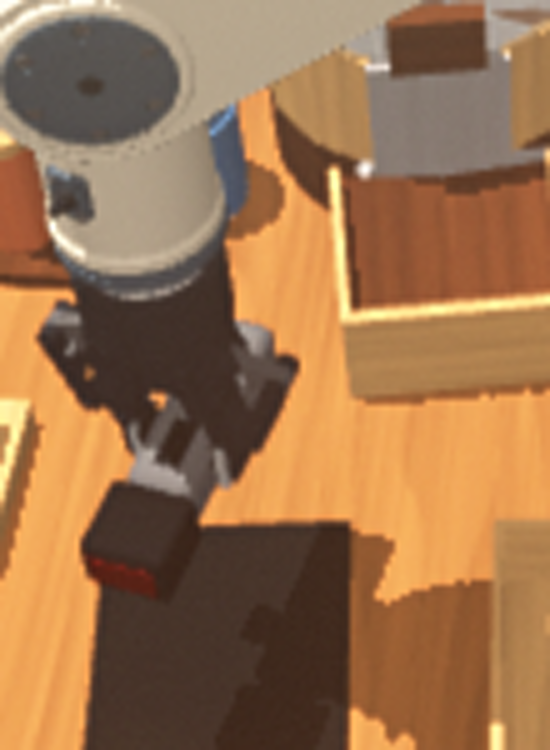

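View pics/top_J.png

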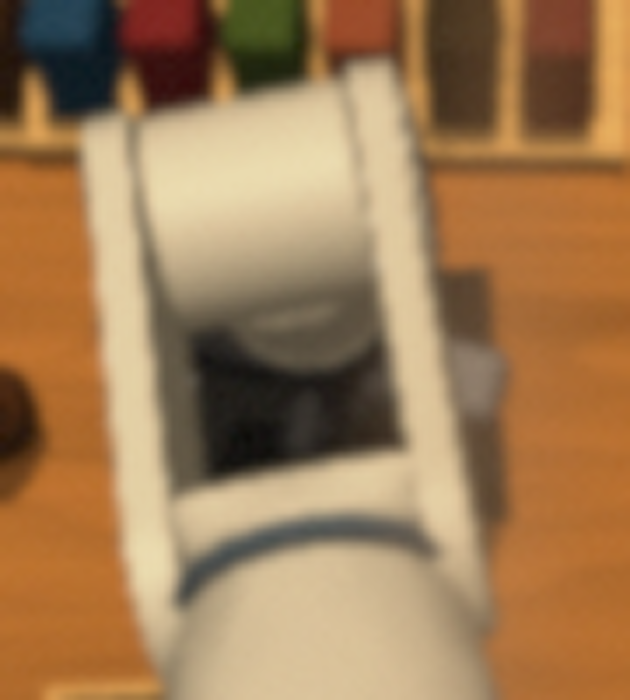

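```bash
cat >> h.py <<'E'
def scan_meas(tag,yaw_s,o,zc):
    # points of scanner in its frame (origin o, yaw) from side cloud
    p,d=load('side',tag);C=cloud('side',d)
    u=np.array([np.cos(yaw_s),np.sin(yaw_s)]);v=np.array([-u[1],u[0]])
    q=C[...,:2]-o;a=q@u;b=q@v;Z=C[...,2]-zc
    m=(a>40)&(a<80)&(abs(b)<20)&(Z>5)&(Z<32); A=np.c_[a[m],b[m],np.ones(m.sum())]
    s=np.linalg.lstsq(A,Z[m],rcond=None)[0];print('head top slope along',s[0],'across',s[1],'z at x=60',s[0]*60+s[2],m.sum())
    m=(a>30)&(a<110)&(abs(b)<35)&(abs(Z)<30); 
    print(' pts',m.sum(),'a max pct',np.percentile(a[m],[90,95,98,99.5]),'b',np.percentile(b[m],[1,50,99]))
    hs=cv2.cvtColor(p,cv2.COLOR_BGR2HSV);r_=m&((hs[...,0]<8)|(hs[...,0]>172))&(hs[...,1]>120)&(hs[...,2]>50)
    print(' red',r_.sum(),np.median(a[r_]),np.median(b[r_]),np.median(Z[r_]))
E
python3 -c "
from h import *
scan_meas('J',np.radians(77),np.array([690,160.4]),170.6)
"
```

```text
head top slope along 0.021480923579941382 across -0.002495888462041407 z at x=60 17.951288132817197 192
 pts 482 a max pct [85.78854285 86.38625719 87.17159148 87.49194059] b [-20.45759736   6.13451116  25.65139164]
 red 73 86.07440908209868 2.046358852368917 5.702775453657324
```

```bash
python3 -c "
from h import *
plan([543.5,378.6,150],10.7)
"
```

```text
t 48.1 pos [689.  160.1 153.3] rpy [ 1.799e+02  1.000e-01 -1.300e+01] F [-0.8  0.6 -2.8] open 0.459
dp [-190.9 -180.1    3.5] ang [ 0.001  0.002 -0.414] rows 6.3
```

```bash
python3 -m inch '[{"dp":[-10,-9,0],"angular":[0,0,-0.02],"fingers":255},{"dp":[-26,-24,0],"angular":[0,0,-0.05],"fingers":255},{"dp":[-44,-41,0],"angular":[0,0,-0.09],"fingers":255},{"dp":[-64,-60,0],"angular":[0,0,-0.13],"fingers":255},{"dp":[-84,-79,0],"angular":[0,0,-0.18],"fingers":255},{"dp":[-104,-98,0],"angular":[0,0,-0.22],"fingers":255},{"dp":[-124,-117,0],"angular":[0,0,-0.27],"fingers":255},{"dp":[-144,-136,0],"angular":[0,0,-0.32],"fingers":255},{"dp":[-162,-153,0],"angular":[0,0,-0.36],"fingers":255},{"dp":[-176,-166,0],"angular":[0,0,-0.39],"fingers":255},{"dp":[-186,-175,0],"angular":[0,0,-0.41],"fingers":255},{"dp":[-191,-180,0],"angular":[0,0,-0.414],"fingers":255}]'; python3 -m inch '[{"dp":[0,0,0],"angular":[0,0,0],"fingers":255},{"dp":[0,0,0],"angular":[0,0,0],"fingers":255},{"dp":[0,0,0],"angular":[0,0,0],"fingers":255}]'; python3 -c "
from h import *
plan([543.5,378.6,114.5],10.7)
snap('side','K',(200,200,360,400),4);snap('top','K',(150,120,290,240),5)
"
```

```text
clock: 49.08
eef_pos: [542.4, 380.1, 153.8]
tcp_rot: [3.141, 0.002, 0.19]
contact_force: [0.7, -0.2, -1.6]
opening: 0.461
clock: 49.33
eef_pos: [544.9, 377.9, 154.6]
tcp_rot: [3.141, 0.0, 0.186]
contact_force: [0.5, -0.5, -1.2]
opening: 0.458
t 49.3 pos [544.9 377.9 154.6] rpy [180.    0.   10.7] F [ 0.5 -0.5 -1.2] open 0.458
dp [-1.3 -1.  40.1] ang [ 0.     0.    -0.001] rows 1.0
```

View pics/side_K.png

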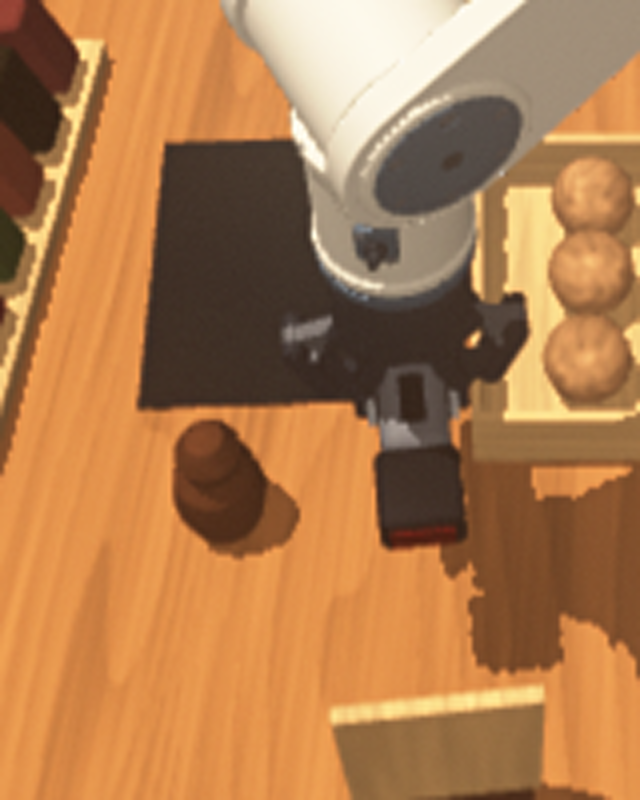

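View pics/top_K.png

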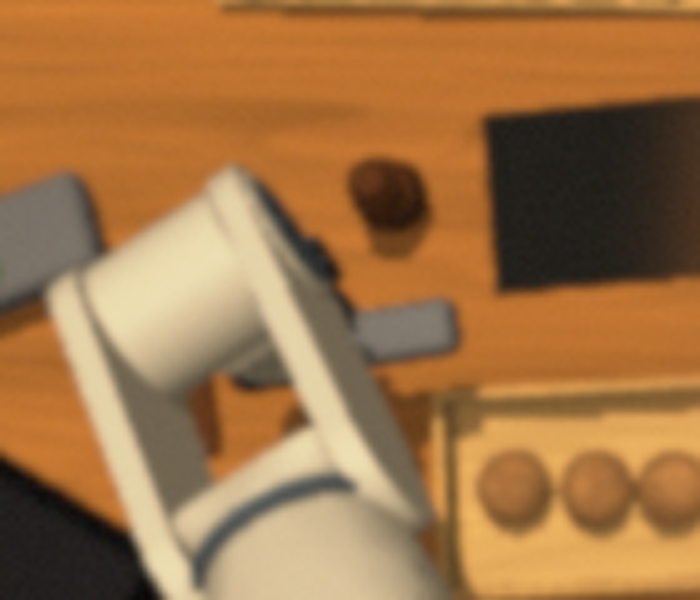

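```bash
python3 -m inch '[{"dp":[-1,-1,8],"angular":[0,0,0],"fingers":255},{"dp":[-1,-1,16],"angular":[0,0,0],"fingers":255},{"dp":[-1,-1,24],"angular":[0,0,0],"fingers":255},{"dp":[-1,-1,32],"angular":[0,0,0],"fingers":255},{"dp":[-1,-1,38],"angular":[0,0,0],"fingers":255},{"dp":[-1,-1,40],"angular":[0,0,0],"fingers":255},{"dp":[-1,-1,40],"angular":[0,0,0],"fingers":255},{"dp":[-1,-1,40],"angular":[0,0,0],"fingers":255}]'; python3 - <<'E'
from h import *
plan([543.5,378.6,114.5],10.7)
p,d=snap('side','L',(220,260,360,400),4)
o=monitor.sense()['eef_pos']; yaw=np.radians(100.7)
scan_meas('L',yaw,o[:2],o[2]+15.5)
C=cloud('side',d)
m=(C[...,2]>160)&(C[...,2]<180)&(C[...,0]>440)&(C[...,0]<590)&(C[...,1]>500)&(C[...,1]<580)
q=C[m];print('plate top',m.sum(),q.mean(0),cv2.minAreaRect(q[:,:2].astype(np.float32)))
u=np.array([np.cos(yaw),np.sin(yaw)]);v=np.array([-u[1],u[0]])
a=(q[:,:2]-o[:2])@u;b=(q[:,:2]-o[:2])@v;print('plate a',np.percentile(a,[2,10,50,98]),'b',b.min(),b.max())
# head yaw: dark head top points fit
a=(C[...,:2]-o[:2])@u;b=(C[...,:2]-o[:2])@v;Z=C[...,2]-(o[2]+15.5)
m=(a>0)&(a<92)&(abs(b)<30)&(Z>12)&(Z<26); print('top rect',cv2.minAreaRect(C[m][:,:2].astype(np.float32)),m.sum())
E
```

```text
clock: 50.1
eef_pos: [543.3, 379.6, 114.7]
tcp_rot: [3.142, 0.0, 0.187]
contact_force: [0.2, 0.1, -0.0]
opening: 0.458
t 50.1 pos [543.3 379.6 114.7] rpy [180.    0.   10.7] F [ 0.2  0.1 -0. ] open 0.458
dp [-0.   1.   0.2] ang [0. 0. 0.] rows 0.0
head top slope along 0.0010962882793225104 across 0.004117102063084133 z at x=60 17.617119611321097 292
 pts 582 a max pct [85.65180476 86.39775891 86.9883201  87.54386263] b [-22.91697511   0.60235703  23.91164502]
 red 58 86.12386692593398 -0.15361167682678534 7.660199816160315
plate top 307 [512.24426765 551.03393869 169.36339819] ((512.6541137695312, 550.2686767578125), (109.11957550048828, 9.90098762512207), 10.528882026672363)
plate a [169.04359476 169.98081554 174.47054278 177.75892373] b -55.92665466061982 53.19111476094884
top rect ((534.5113525390625, 422.08306884765625), (51.45466613769531, 85.96157836914062), 11.520094871520996) 680
```

View pics/side_L.png

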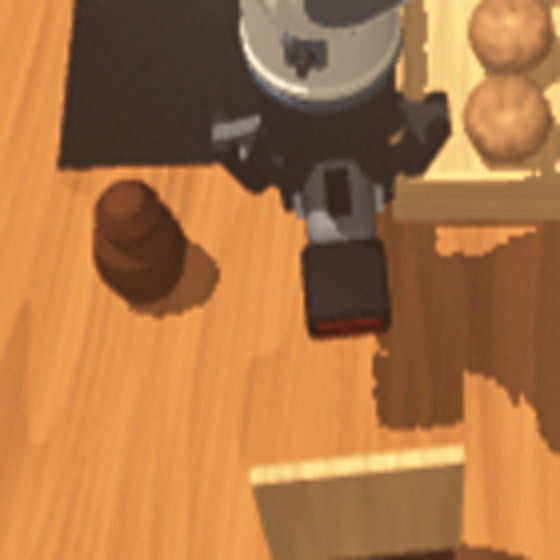

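```bash
python3 -m inch '[{"dp":[1,-1,0],"angular":[0,0,0],"fingers":255},{"dp":[1,-1,0],"angular":[0,0,0],"fingers":255},{"dp":[1,-1,0],"angular":[0,0,0],"fingers":255},{"dp":[1,-1,0],"angular":[0,0,0],"fingers":255},{"dp":[1,-1,0],"angular":[0,0,0],"fingers":255},{"dp":[1,-1,0],"angular":[0,0,0],"fingers":255},{"dp":[1,-1,0],"angular":[0,0,0],"fingers":255},{"dp":[1,-1,0],"angular":[0,0,0],"fingers":255},{"dp":[1,-1,0],"angular":[0,0,0],"fingers":255},{"dp":[1,-1,0],"angular":[0,0,0],"fingers":255},{"dp":[1,-1,0],"angular":[0,0,0],"fingers":255},{"dp":[1,-1,0],"angular":[0,0,0],"fingers":255}]'; for i in 1 2; do python3 -m inch '[{"dp":[0,0,0],"angular":[0,0,0],"fingers":255},{"dp":[0,0,0],"angular":[0,0,0],"fingers":255},{"dp":[0,0,0],"angular":[0,0,0],"fingers":255},{"dp":[0,0,0],"angular":[0,0,0],"fingers":255},{"dp":[0,0,0],"angular":[0,0,0],"fingers":255},{"dp":[0,0,0],"angular":[0,0,0],"fingers":255},{"dp":[0,0,0],"angular":[0,0,0],"fingers":255},{"dp":[0,0,0],"angular":[0,0,0],"fingers":255},{"dp":[0,0,0],"angular":[0,0,0],"fingers":255},{"dp":[0,0,0],"angular":[0,0,0],"fingers":255},{"dp":[0,0,0],"angular":[0,0,0],"fingers":255},{"dp":[0,0,0],"angular":[0,0,0],"fingers":255}]'; done; python3 - <<'E'
from h import *
p,d=snap('side','M')
o=monitor.sense()['eef_pos']
scan_meas('M',np.radians(100.7),o[:2],o[2]+15.5)
E
```

```text
clock: 51.15
eef_pos: [544.1, 380.7, 114.8]
tcp_rot: [3.142, -0.0, 0.187]
contact_force: [0.6, 0.5, -2.8]
opening: 0.458
clock: 52.15
eef_pos: [544.1, 380.7, 114.8]
tcp_rot: [3.142, 0.0, 0.187]
contact_force: [0.3, 0.9, -1.6]
opening: 0.462
clock: 53.15
eef_pos: [544.1, 380.7, 114.8]
tcp_rot: [-3.142, -0.0, 0.187]
contact_force: [-0.8, 0.5, -0.7]
opening: 0.461
head top slope along 0.0010736930919584176 across -0.0032367332129972226 z at x=60 18.10425306802892 293
 pts 589 a max pct [85.610353   86.52884313 87.21323763 87.73043824] b [-22.92301951   0.12148948  23.61140764]
 red 57 86.06950775466991 1.5389710982420173 8.025926790107235
```

```bash
python3 - <<'E'
from h import *
q=np.array([(106,280),(352,271),(347,600),(74,610)])/5+[220,180]
X=onplane('side',q,3.);print(X,X.mean(0))
plan([682.9,196,150],7)
E
```

```text
[[770.47413819 104.86857506   3.        ]
 [621.87303116  87.10055854   3.        ]
 [596.72997836 303.1430105    3.        ]
 [744.32368525 320.63996313   3.        ]] [683.35020824 203.93802681   3.        ]
t 53.2 pos [544.1 380.7 114.9] rpy [180.   -0.   10.7] F [-0.2  0.3 -2.7] open 0.46
dp [102.  207.3 -35.1] ang [-0.    -0.     0.065] rows 5.6
```

```bash
python3 -m inch '[{"dp":[0,0,-10],"angular":[0,0,0],"fingers":255},{"dp":[0,0,-25],"angular":[0,0,0],"fingers":255},{"dp":[0,5,-38],"angular":[0,0,0],"fingers":255},{"dp":[8,22,-42],"angular":[0,0,0.01],"fingers":255},{"dp":[20,44,-42],"angular":[0,0,0.02],"fingers":255},{"dp":[33,70,-42],"angular":[0,0,0.03],"fingers":255},{"dp":[47,98,-42],"angular":[0,0,0.04],"fingers":255},{"dp":[61,126,-42],"angular":[0,0,0.05],"fingers":255},{"dp":[75,154,-42],"angular":[0,0,0.06],"fingers":255},{"dp":[88,180,-42],"angular":[0,0,0.07],"fingers":255},{"dp":[97,197,-42],"angular":[0,0,0.07],"fingers":255},{"dp":[102,204,-42],"angular":[0,0,0.07],"fingers":255}]'; python3 -m inch '[{"dp":[0,0,0],"angular":[0,0,0],"fingers":255},{"dp":[0,0,0],"angular":[0,0,0],"fingers":255},{"dp":[0,0,0],"angular":[0,0,0],"fingers":255}]'; python3 - <<'E'
from h import *
plan([683,199.5,7],6.6)
snap('side','N',(200,150,340,320),4)
E
```

```text
clock: 54.2
eef_pos: [684.0, 196.3, 158.0]
tcp_rot: [3.141, -0.002, 0.115]
contact_force: [0.4, 1.2, -1.2]
opening: 0.456
clock: 54.45
eef_pos: [681.4, 200.2, 157.0]
tcp_rot: [-3.141, 0.0, 0.118]
contact_force: [0.0, 0.7, -2.1]
opening: 0.466
t 54.5 pos [681.4 200.2 157. ] rpy [-180.     0.     6.7] F [ 0.   0.7 -2.1] open 0.466
dp [  1.5   1.  150. ] ang [-0.     0.     0.003] rows 3.6
```

View pics/side_N.png

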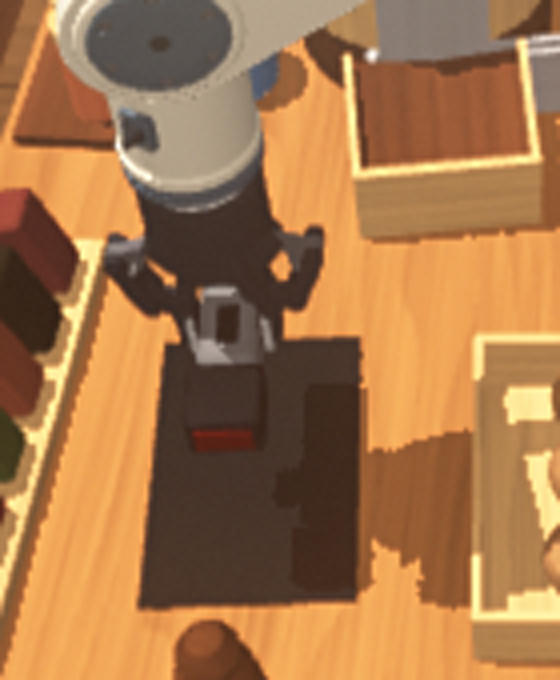

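```bash
python3 - <<'E'
from h import *
o=monitor.sense()['eef_pos']
scan_meas('N',np.radians(96.7),o[:2],o[2]+15.5)
E
python3 -m inch '[{"dp":[1,1,25],"angular":[0,0,0],"fingers":255},{"dp":[1,1,50],"angular":[0,0,0],"fingers":255},{"dp":[1,1,75],"angular":[0,0,0],"fingers":255},{"dp":[1,1,100],"angular":[0,0,0],"fingers":255},{"dp":[1,1,120],"angular":[0,0,0],"fingers":255},{"dp":[1,1,133],"angular":[0,0,0],"fingers":255},{"dp":[1,1,140],"angular":[0,0,0],"fingers":255},{"dp":[1,1,145],"angular":[0,0,0],"fingers":255},{"dp":[1,1,148],"angular":[0,0,0],"fingers":255},{"dp":[1,1,148],"angular":[0,0,0],"fingers":255},{"dp":[1,1,148],"angular":[0,0,0],"fingers":255}]'; python3 - <<'E'
from h import *
plan([683,199.5,5.5],6.6)
E
```

```text
head top slope along -0.00112035379150169 across -0.011356778956294278 z at x=60 18.19434233555948 216
 pts 496 a max pct [86.04234013 86.7575659  87.14857978 87.95744095] b [-22.11405121   2.45175039  24.37780962]
 red 87 86.08817888417143 -0.11477531283702405 3.297140012489649
clock: 55.42
eef_pos: [684.0, 198.6, 9.8]
tcp_rot: [-3.141, -0.001, 0.117]
contact_force: [0.9, -0.2, -1.1]
opening: 0.459
t 55.4 pos [684.  198.6   9.8] rpy [-1.8e+02 -1.0e-01  6.7e+00] F [ 0.9 -0.2 -1.1] open 0.459
dp [-0.9 -1.   4.3] ang [-0.    -0.001  0.002] rows 0.1
```

Lower it the last 4 mm, release gently and rise clear.

```bash
python3 -m inch '[{"dp":[0,0,1],"angular":[0,0,0],"fingers":255},{"dp":[0,0,2],"angular":[0,0,0],"fingers":255},{"dp":[0,0,3.5],"angular":[0,0,0],"fingers":255},{"dp":[0,0,4],"angular":[0,0,0],"fingers":255},{"dp":[0,0,4],"angular":[0,0,0],"fingers":255}]'; python3 -m inch '[{"dp":[0,0,0],"angular":[0,0,0],"fingers":130},{"dp":[0,0,0],"angular":[0,0,0],"fingers":80},{"dp":[0,0,0],"angular":[0,0,0],"fingers":30},{"dp":[0,0,0],"angular":[0,0,0],"fingers":0},{"dp":[0,0,0],"angular":[0,0,0],"fingers":0},{"dp":[0,0,-20],"angular":[0,0,0],"fingers":0},{"dp":[0,0,-55],"angular":[0,0,0],"fingers":0},{"dp":[0,0,-95],"angular":[0,0,0],"fingers":0},{"dp":[0,0,-135],"angular":[0,0,0],"fingers":0},{"dp":[0,0,-175],"angular":[0,0,0],"fingers":0},{"dp":[0,0,-215],"angular":[0,0,0],"fingers":0},{"dp":[0,0,-240],"angular":[0,0,0],"fingers":0}]'; python3 -c "
from h import *
plan([430,-20,300],6.6)"
```

```text
clock: 55.83
eef_pos: [683.7, 198.3, 5.5]
tcp_rot: [-3.141, -0.001, 0.117]
contact_force: [-1.5, -0.3, 4.1]
opening: 0.461
clock: 56.83
eef_pos: [684.5, 198.7, 249.8]
tcp_rot: [-3.141, -0.005, 0.117]
contact_force: [1.6, 1.0, 0.4]
opening: 0.999
t 56.8 pos [684.5 198.7 249.8] rpy [-180.    -0.3    6.7] F [1.6 1.  0.4] open 0.999
dp [-278.   187.4  -51.7] ang [-0.001 -0.005  0.002] rows 8.1
```

Move the arm back out of the view, then check everything.

```bash
python3 -m inch '[{"dp":[-28,19,-20],"angular":[0,0,0],"fingers":0},{"dp":[-60,40,-50],"angular":[0,0,0],"fingers":0},{"dp":[-90,60,-50],"angular":[0,0,0],"fingers":0},{"dp":[-120,80,-50],"angular":[0,0,0],"fingers":0},{"dp":[-150,100,-50],"angular":[0,0,0],"fingers":0},{"dp":[-180,120,-50],"angular":[0,0,0],"fingers":0},{"dp":[-210,140,-50],"angular":[0,0,0],"fingers":0},{"dp":[-240,160,-50],"angular":[0,0,0],"fingers":0},{"dp":[-278,187,-50],"angular":[0,0,0],"fingers":0},{"dp":[-278,187,-50],"angular":[0,0,0],"fingers":0},{"dp":[-278,187,-50],"angular":[0,0,0],"fingers":0},{"dp":[-278,187,-50],"angular":[0,0,0],"fingers":0}]'; python3 - <<'E'
from h import *
plan([430,-20,300],6.6)
p,d=snap('side','Z',(200,70,420,330),3)
q,d2=snap('top','Z',(120,80,460,270),2)
for n in('top','side'):
    p,d=load(n,'Z');C=cloud(n,d);Z=C[...,2]
    m=(C[...,0]>600)&(C[...,0]<760)&(C[...,1]>80)&(C[...,1]<320)&(Z>22)&(Z<45)
    print(n,'scn',m.sum(),cv2.minAreaRect(C[m][:,:2].astype(np.float32)))
    q=C[...,:2]-C0;X=q@EX;Y=q@EY;m=(abs(X-117)<20)&(abs(Y)<60)&(Z>190)&(Z<215);print(' tab',m.sum(),Y[m].min(),Y[m].max(),np.median(Z[m]))
p,d=load('side','a');C=cloud('side',d);Z=C[...,2];q=C[...,:2]-C0;X=q@EX;Y=q@EY;m=(abs(X-117)<20)&(abs(Y)<60)&(Z>190)&(Z<215);print('start tab side',Y[m].min(),Y[m].max(),np.median(Z[m]))
crate('Z')
E
```

```text
clock: 57.83
eef_pos: [429.6, -19.9, 295.3]
tcp_rot: [-3.142, -0.002, 0.116]
contact_force: [-0.3, 1.1, 0.2]
opening: 0.995
t 57.8 pos [429.6 -19.9 295.3] rpy [-1.8e+02 -1.0e-01  6.6e+00] F [-0.3  1.1  0.2] open 0.995
dp [ 0.4  0.2 -4.7] ang [-0.    -0.002  0.001] rows 0.1
top scn 425 ((683.5869750976562, 196.65802001953125), (47.588680267333984, 167.80921936035156), 6.846450328826904)
 tab 86 -27.032312176661087 32.015085705108895 205.54327403761192
side scn 815 ((682.5914916992188, 204.0015869140625), (48.42306900024414, 168.06861877441406), 6.60012149810791)
 tab 145 -28.66356944974348 30.344511706875142 203.00134236777353
start tab side -28.936438624731444 30.669156445057588 203.14288395857233
top crate 584 ((443.9600830078125, 217.33030700683594), (162.22207641601562, 223.9464111328125), 4.545089244842529)
side crate 1162 ((443.39373779296875, 222.21913146972656), (162.272216796875, 225.2265625), 4.811521530151367)
```

View pics/side_Z.png

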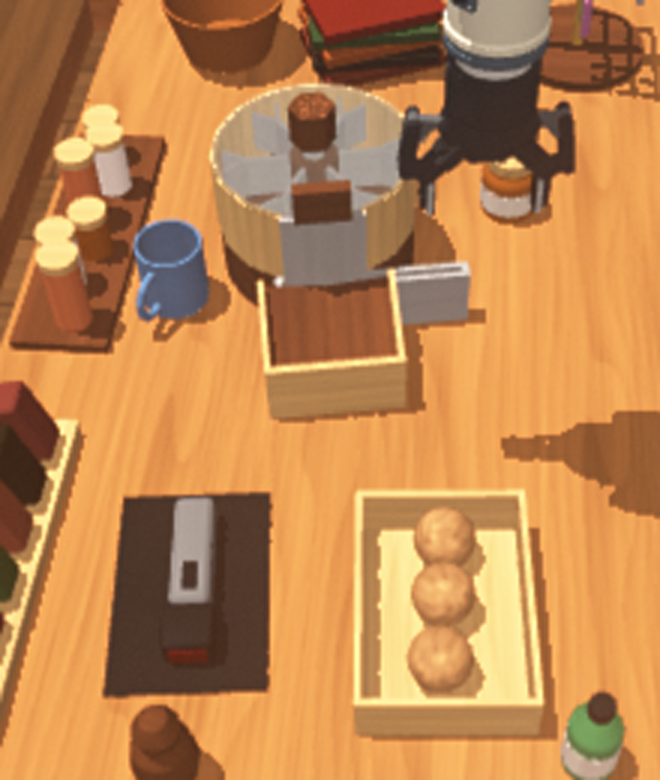

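View pics/top_Z.png

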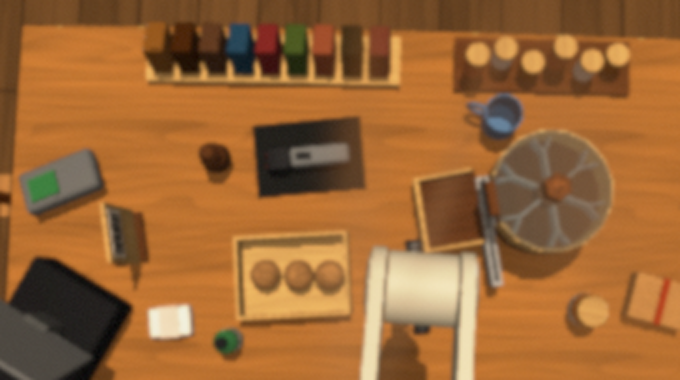

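The final pictures show what was wanted. The side view has three balls in the crate, the gate shut, the tray and drum empty, and the scanner mid-mat at (190,580). The top view agrees and shows the other objects where they were at the start.

```bash
python3 -c "
from rig import sign_off; print(sign_off())"
```

```text
the job is handed in; nothing more can be done
None
```

The job is done and handed in, at about 58 s on the clock of the 210 s allowed.

- **Balls:** Three balls were present. I opened the gate over the bump, turned the drum 60° at a time, and put each ball in the crate before the next one dropped. In the last pictures all three are in the crate, and the tray and drum are empty.
- **Gate:** It is back over the bump, shut and down. The last measurement puts its tab within about 0.3 mm of where it started.
- **Scan:** I held the scanner level and square to the label for more than 2 s at the right height. The two ways of measuring the distance disagreed: about 78 mm from the top camera and arm position, about 82 mm from the side camera.
- **Scanner:** It had been knocked about 3 cm aside during the run, so I measured it again before picking it up. It now lies within about 1 mm of the middle of its mat in each camera's own measurement. The two cameras differ by about 7 mm in absolute y, so I placed it between the two.
- **Everything else:** The other objects look undisturbed in the last pictures. I did not notice the grip slacken.

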